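# Finish pass for carving blanks and packing them in the kit box

## Task

Give each basswood blank on the table (there are two or three) one finishing pass through the little bench sander: lay it on the infeed bed and feed it under the guard and right out onto the outfeed bed with the push stick behind it, keeping the fingers off the blank while any of it is under the guard, and never carrying it over or round the machine. Pack all the finished blanks in the empty bay of the two-bay carving box, whose sliding cover stands partly over it, then slide the cover fully shut over that bay. Put the push stick back flat in its tray the way it lay, and leave the other things on the table where they are.

Things in the scene. Friction and masses are not known exactly. Their poses are not given: they have to be found in the camera images.
- sander: fixed bench thickness sander; origin on the table under its middle; its +y is the feed direction, z up. Steel bed 110 mm wide (x -55..55), top 50 mm above the table, from y = -170 (infeed end) to +160 mm (outfeed end). A guarded head stands over the bed at y -30..30: 140 mm wide, 138 mm high, yoke and hand wheel in the middle to 206 mm. Motor on the +x side to x = 165, y -40..40, 120 mm high
- sander_opening (a point): middle of the low opening under the sander's guard, on the bed's top; axes as the sander. Opening x -48..48 mm, 20 mm high from bed to guard lip, y -30..30 mm deep. Across it at y = 0 runs a free-turning rubber pressure roller, 40 mm diameter, sprung down to 9.5 mm above the bed; it lifts 2.5 mm as a blank passes (pushing a blank takes 2 to 6 N)
- blank1_center (a point): basswood blank, a plain pale block 45 (x) x 90 (y) x 12 (z) mm, about 30 g, lying flat on the table at the start; this point is its centre, 6 mm above its underside, x across its width, y along its length. Two or three such blanks are present; an absent one reads None
- blank2_center (a point): basswood blank, a plain pale block 45 (x) x 90 (y) x 12 (z) mm, about 30 g, lying flat on the table at the start; this point is its centre, 6 mm above its underside, x across its width, y along its length. Two or three such blanks are present; an absent one reads None
- blank3_center (a point): basswood blank, a plain pale block 45 (x) x 90 (y) x 12 (z) mm, about 30 g, lying flat on the table at the start; this point is its centre, 6 mm above its underside, x across its width, y along its length. Two or three such blanks are present; an absent one reads None
- stick_handle (a point): push stick, loose, 0.15 kg: flat plywood blade 40 mm wide (x), 8 mm thick, with an upright hardwood handle near its tail. Point on the handle's axis, 45 mm above the blade's underside; z up, +y towards the blade's square tip, 140 mm ahead of this point; tail 30 mm behind it. Handle 26 (x) by 42 mm (y), up to 69 mm above the underside. Starts flat in its tray, along it
- stick_tray: fixed shallow wooden tray of the push stick; origin on the table under the place of the stick's handle, +y along the tray the way the stick's blade points. Floor top 4 mm above the table, walls to 14 mm; inside it is 60 mm wide (x -30..30) and 195 mm long (y -42.5..152.5 mm)
- kitbox: fixed wooden carving box with two bays and one sliding cover; origin on the table under its middle. Outside 224 (x) by 130 mm (y). The empty bay for the blanks is the +x one: inside x 4..104, y -55..55 mm, floor 8 mm and rim 48 mm above the table (three blanks stacked flat fit under the cover). The -x bay holds knives and a stone. Cover rails along the sides reach 60.5 mm
- cover (a joint): sliding cover of the carving box (m): 0 = shut over the blanks' bay, 0.108 = slid fully away towards the box's -x, over the tool bay. Friction about 2 N; it stays where it is left; starts half open (0.03 to 0.085)
- cover_pull (a point): centre of the pull on top of the cover: an upright wooden bar 14 mm (box x) by 50 mm (box y), rising from the cover's top, 54.5 mm above the table, to 78.5 mm; this point is 66.5 mm above the table, axes as the box. It is at box x = 54 mm minus the cover's joint value
- knife1: carving knife, bystander, 150 mm long, 20 mm high, lying on the table; origin near its middle
- knife2: carving knife, bystander, 150 mm long, 20 mm high, lying on the table; origin near its middle
- oval_box: oval bentwood box, bystander, 176 x 122 x 72 mm; origin under its middle
- stone: sharpening stone on a wooden base, bystander, 190 x 70 x 30 mm; origin under its middle
- strop: paddle strop, bystander, 300 mm long, 50 mm wide, 15 mm high; origin under the middle of its 200 mm blade, its 100 mm handle to -x
- pencil: pencil, bystander, 180 mm long, 8 mm thick; origin under its middle
Mind the look-alikes: they are no part of the job. What is shaped like the part that bears stick_handle but purple is not meant.

How it is judged:
By the outcome, as a careful person would: the job done as asked, in the order asked, and still so for the second after the job is handed in, with the robot touching nothing.
Of blank1, blank2, blank3 only 2 to 3 are there at a start; the rules pass over those that are not, and their reading is None.
At some moment in a run one of blank1, blank2, blank3 may be knocked a few centimetres aside while the robot is not near it.
It also fails if it takes over 210 s, if anything falls off the work surface, if the arm or the gripper's body presses on something with over 40 N, if the wrist force passes 120 N, or if a joint passes its speed limit or range.

## Robot

A 6-joint arm with a two-finger parallel gripper is mounted at the origin on the work surface. World frame = base frame: x ahead of the robot, y to its left, z up, the work surface at z = 0. Lengths are in m, angles in rad, forces in N, time in s.
With the tool pointing down it reaches from about 0.3 to 0.75 m from the base axis. Payload 8.5 kg.
Tool frame: the origin (TCP) lies on the centre line of the jaws, within the pads' length; the fingertips stand 17 mm ahead of it and the grasp point (between the pads) lies 2 mm behind it; z points along the fingers, y is the direction in which the jaws open and shut (so a half turn about z gives the same grasp; the last joint's range is limited). The gripper opens to 85 mm and grips with 20 to 120 N. Pads are 22 mm wide; open, the fingers measure 114 mm over their backs; the gripper's body (76 mm by 85 mm) begins 54 mm behind the grasp point. The pads swing forward as they close: fully open they stand 13 mm farther back than shut.
Start: joints at [-1.549, 0.381, 1.297, -0, 1.464, -0.215], TCP at [0.129, -0.535, 0.248] pointing down, gripper open.
Joint ranges: [-3.11, 3.11], [-0.89, 2.33], [0.22, 2.48], [-1.42, 4.56], [0.17, 2.85], [-2.88, 2.88]. Speed limits (rad/s): [2.39, 2.39, 3.14, 3.14, 3.14, 3.14].

## Interface

Orientations are given as [roll, pitch, yaw] about the fixed x, y, z axes, in that order (R = Rz(yaw) Ry(pitch) Rx(roll)).
In Python, from workcell import r, viewer gives the robot as it stands.
- The arm moves only by the tool play_rows, never from a script. Its argument "motion" is a list of rows, each a list of 5 numbers: the finger opening in mm, from 0 to 85.4, then the shift along the world's x, y, z in units of 40 mm (1.0 is 40 mm), then the turn about the world's z in units of 5 degrees (1.0 is 5 degrees). A call has 1 to 12 rows; each row is the pose to reach, as a shift and turn from the pose commanded when the call began; what a row does not reach only later rows make up. A row lasts 1/12 s, in which the tool goes at most 41.7 mm and 7.16 degrees, less where a joint would pass 70% of its speed; a pose out of reach is approached as far as the arm can. A call with a gripper value outside its range is refused whole. The fingers move at their own pace and stop on an object; the grip force is fixed at half the most. Time passes only in rows, so rows that repeat a pose let the fingers close. It gives the time, the measured TCP pose, the force and the opening at its end, in the units of the state.
- r.sense(): the state, without advancing time (a new reading comes with each control period).
- viewer.get_image(name): name is "scene" or "top" or "wrist"; returns the picture (480x640x3 uint8, red, green, blue); there is no depth.
- viewer.camera_model(name): a dict with "vfov" (degrees; the focal length in pixels is half the picture's height over the tangent of half this angle, whatever the lens; pixels are square), "cx", "cy" (the principal point, pixels), "position" and "orientation" of the camera in the world. Camera axes: x right, y up, looking along -z (the intrinsics and any distortion apply to the point x, -y, -z); pixel columns grow to the right and rows downward; lengths in m; the calibration is good to about 2 mm. A picture is of the moment at which its call begins: read the wrist's pose just before it. camera_model takes no time and is no camera call; for the wrist camera it gives the pose at the moment of the call.
- r.hand_in(): hands the job in, once; it reports no verdict.
The state is a dict: "time_s": time; "joint_positions": joint angles; "qvel": joint speeds; "effort": joint torques, N m; "eef_pos": TCP position; "tcp_rot": TCP orientation; "contact_force": force on the tool from outside, world axes, zero at the start; "ft_torque": the same for the moment, N m; "width": finger opening in m.
Only numpy, scipy, OpenCV 4.12 (cv2) and the standard library are available. Lean on these libraries where they do the work, as an engineer would, in place of code of your own. Each camera call takes 0.05 s, during which the arm holds its last target.

## Working session

There is one attempt and no reset: what is moved stays moved. The work goes in short steps, Python scripts to look and compute and a tool call to move; the robot and the scene stay as the last step left them, time stands still between calls to the robot, and variables do not carry over. Pictures are saved under pics/ and viewed, and the job is handed in when it is done.

Besides the shell and the picture viewer there is one more tool, called after "Call:" by a JSON object that holds its "fn" and its "kwargs". play_rows: Moves the arm, as the interface text tells. Its arguments: {"type":"object","properties":{"motion":{"type":"array"}},"required":["motion"]}

```bash
ls; mkdir -p pics
cat > h.py <<'E'
import numpy as np, cv2
from workcell import r, viewer
def snap(name,fn):
    m=viewer.camera_model(name); im=viewer.get_image(name)
    cv2.imwrite('pics/'+fn+'.png',im[:,:,::-1]); return im,m
E
python3 - <<'E'
from h import *
for n in ['scene','top','wrist']:
    im,m=snap(n,n+'0'); print(n,m)
print(r.sense())
E
```

```text
pics
scene {'vfov': 49.64763138984493, 'cx': 330.5462845760297, 'cy': 244.87853607051738, 'position': array([1.10990193, 0.54326096, 1.12365707]), 'orientation': array([ 0.69851277, -0.01093028,  2.31748213])}
top {'vfov': 42.41471917781091, 'cx': 318.67204771025814, 'cy': 238.31864187315193, 'position': array([ 0.31065153, -0.05937913,  1.59776127]), 'orientation': array([ 0.1094341 ,  0.01343239, -1.58908379])}
wrist {'vfov': 59.409944512901795, 'cx': 316.9551875709279, 'cy': 235.17629849936827, 'position': array([ 0.20582034, -0.51653497,  0.37352133]), 'orientation': array([-0.31634183,  0.0014981 , -1.33467936])}
{'time_s': 0.15, 'joint_positions': array([-1.54930279e+00,  3.81066850e-01,  1.29801909e+00, -3.35120488e-06,
        1.46359962e+00, -2.15332472e-01]), 'qvel': array([ 0.00041489, -0.00105871, -0.00327101, -0.0008007 ,  0.00145646,
       -0.00011785]), 'effort': array([ 4.04326114e-03, -4.48625636e+01, -2.31343514e+01, -7.64387551e-05,
        3.86445463e-03, -3.84476937e-05]), 'eef_pos': array([ 0.12901543, -0.53445433,  0.24786263]), 'tcp_rot': array([-3.14052427e+00, -2.30269247e-04,  2.36826250e-01]), 'contact_force': array([-0.19019932,  0.02700468, -0.5901645 ]), 'ft_torque': array([ 0.0191655 , -0.03962153,  0.01989015]), 'width': 0.08585652362516666}
```

View pics/top0.png

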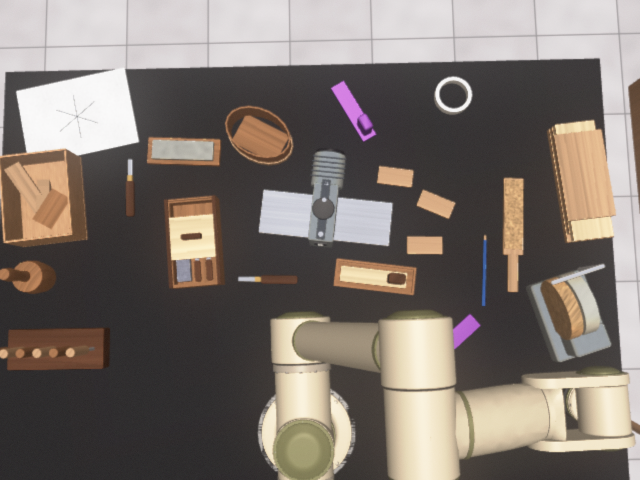

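View pics/scene0.png

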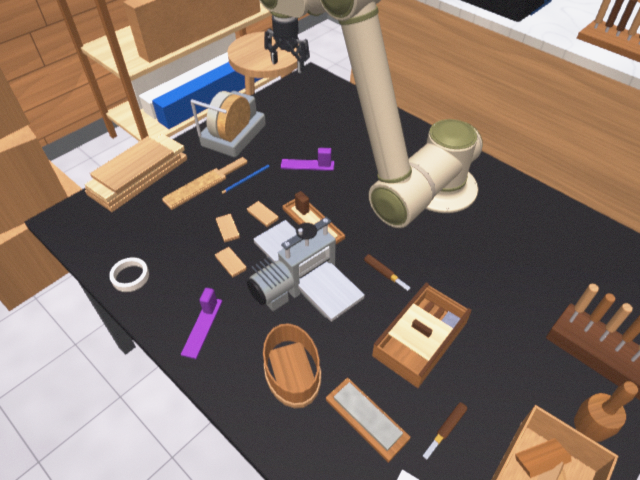

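View pics/wrist0.png

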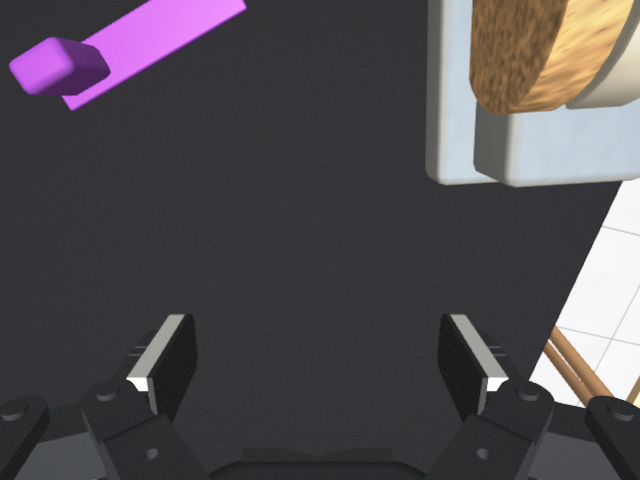

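The top view shows these things:
- Three pale blanks at about (395,176), (436,204) and (425,245).
- The push stick with its brown handle at (397,279), in the tray at (375,277).
- Purple decoy sticks at (355,112) and (465,330).
- The sander at (325,215), feeding left.
- The kit box at (193,243), with the cover pull at (190,237).

Next I'll measure them.

```bash
cat >> h.py <<'E'
from scipy.spatial.transform import Rotation as Ro
def ray(m,u,v):
    f=240/np.tan(np.radians(m['vfov'])/2)
    R=Ro.from_euler('xyz',m['orientation']).as_matrix()
    d=R@np.array([(u-m['cx'])/f,-(v-m['cy'])/f,-1.]); return np.array(m['position']),d
def plane(m,u,v,z):
    p,d=ray(m,u,v); return p+d*(z-p[2])/d[2]
def proj(m,P):
    f=240/np.tan(np.radians(m['vfov'])/2)
    R=Ro.from_euler('xyz',m['orientation']).as_matrix()
    q=R.T@(np.array(P)-m['position']); return np.array([m['cx']+f*q[0]/-q[2], m['cy']-f*q[1]/-q[2]])
def tri(m1,uv1,m2,uv2):
    p,d=ray(m1,*uv1);q,e=ray(m2,*uv2);d=d/np.linalg.norm(d);e=e/np.linalg.norm(e)
    A=np.stack([d,-e],1);s=np.linalg.lstsq(A,q-p,rcond=None)[0]
    a=p+d*s[0];b=q+e*s[1];return (a+b)/2,np.linalg.norm(a-b)
def blobs(im,m,mask,z,amin=100,amax=1e9):
    cs,_=cv2.findContours(mask.astype(np.uint8),cv2.RETR_EXTERNAL,cv2.CHAIN_APPROX_NONE);out=[]
    for c in cs:
        a=cv2.contourArea(c)
        if amin<a<amax:
            P=np.array([plane(m,u,v,z)[:2] for u,v in c[:,0]],np.float32)
            (x,y),(w,h),an=cv2.minAreaRect(P*1000)
            if w>h: w,h=h,w; an=an+90   # long axis = h; an: direction of short axis
            lo=(an+90+90)%180-90
            M=cv2.moments(c)
            out.append(dict(px=(M['m10']/M['m00'],M['m01']/M['m00']),xy=(round(x,1),round(y,1)),wh=(round(w,1),round(h,1)),longdeg=round(lo,1)))
    return out
E
python3 - <<'E'
from h import *
T,mt=snap('top','t1'); S,ms=snap('scene','s1')
for u,v in [(395,176),(436,204),(425,245)]: print(T[v,u], end=' ')
print(S[228,228],S[214,262])
h=cv2.cvtColor(T,cv2.COLOR_RGB2HSV)
mk=(h[...,2]>60)
for b in blobs(T,mt,mk,0.012,200,3000): print(b)
b=cv2.resize(T[140:310,140:460],None,fx=2.5,fy=2.5,interpolation=cv2.INTER_CUBIC);cv2.imwrite('pics/tc.png',b[:,:,::-1])
b=cv2.resize(S[180:400,200:480],None,fx=2.7,fy=2.7,interpolation=cv2.INTER_CUBIC);cv2.imwrite('pics/sc.png',b[:,:,::-1])
E
```

```text
[217 172 133] [218 173 133] [218 173 133] [232 192 141] [231 188 140]
{'px': (269.0639593908629, 278.8010152284264), 'xy': (384.2, 91.9), 'wh': (28.2, 156.7), 'longdeg': 88.9}
{'px': (29.83414756357259, 276.26907177752724), 'xy': (401.2, 711.5), 'wh': (85.0, 144.4), 'longdeg': 88.9}
{'px': (483.89005235602093, 271.0965677719604), 'xy': (396.1, -462.1), 'wh': (13.2, 184.6), 'longdeg': -3.8}
```

View pics/tc.png

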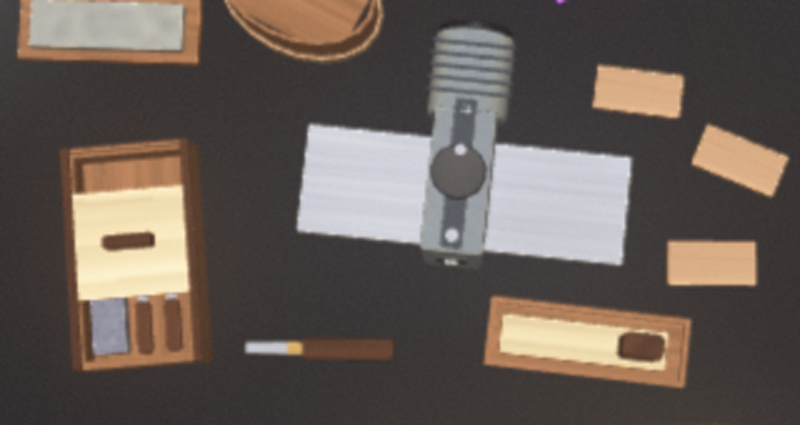

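View pics/sc.png

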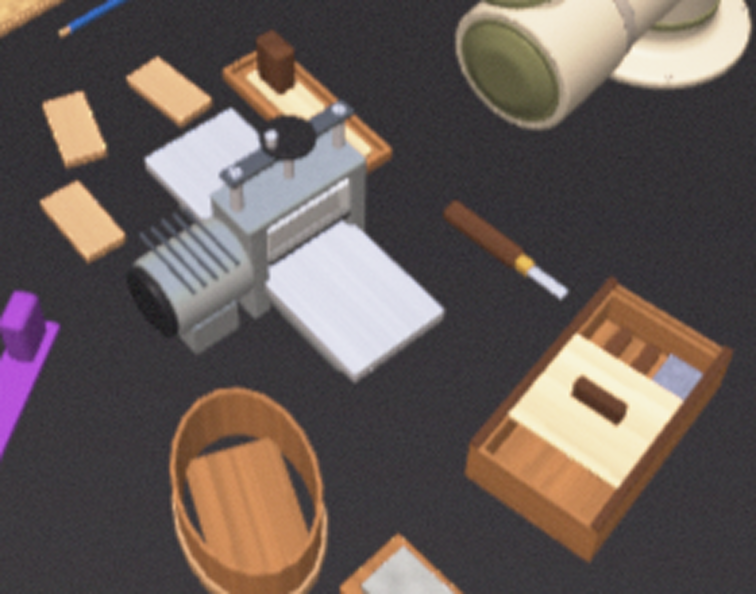

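The crop matches the description: three plain blanks, the brown handle at (397,279), and an exit side facing the box. Now I'll take measured positions from both views.

```bash
cat >> h.py <<'E'
def cmask(im,c,t=30): return (np.abs(im.astype(int)-np.array(c)).max(2)<t)
E
python3 - <<'E'
from h import *
T,mt=snap('top','t2'); S,ms=snap('scene','s2')
print(T[200,290],T[222,365],T[236,180],T[278,360],T[278,397],T[237,190], S[295,330],S[330,410],S[328,422],S[203,302])
print('blanks');
bt=blobs(T,mt,cmask(T,(218,173,133),25),0.012,250,1200)
for b in bt: print(b)
print('scene blanks')
bs=blobs(S,ms,cmask(S,(232,190,140),28),0.012,250,1500)
for b in bs: print(b)
for b in bt:
    for s in bs:
        P,e=tri(mt,b['px'],ms,s['px'])
        if e<.012: print('tri',P.round(4),e)
h=cv2.cvtColor(T,cv2.COLOR_RGB2HSV)
print('steel');
for b in blobs(T,mt,(h[...,1]<40)&(h[...,2]>190),0.05,600,8000): print(b)
print('cream')
cr=(h[...,0]>14)&(h[...,0]<30)&(h[...,2]>200)&(h[...,1]<130)
for b in blobs(T,mt,cr,0.0545,300,5000): print(b, plane(mt,*b['px'],0.012))
print('dark brown')
db=(h[...,2]<110)&(h[...,2]>55)&(h[...,1]>90)
for z in (0.0785,0.073):
  for b in blobs(T,mt,db,z,60,600): print(z,b)
E
```

```text
[209 210 219] [204 205 214] [204 171 134] [236 215 171] [97 67 53] [100  68  52] [221 221 234] [246 238 202] [101  63  47] [92 60 42]
blanks
{'px': (569.8129432624113, 304.05008865248226), 'xy': (303.4, -674.8), 'wh': (36.6, 120.1), 'longdeg': 19.1}
{'px': (424.5, 245.0), 'xy': (462.6, -313.0), 'wh': (41.3, 85.3), 'longdeg': 88.9}
{'px': (435.34901960784316, 203.90980392156862), 'xy': (569.0, -344.8), 'wh': (42.7, 87.5), 'longdeg': 66.0}
{'px': (394.8817848817848, 176.3140193140193), 'xy': (643.8, -242.5), 'wh': (43.1, 87.5), 'longdeg': 81.5}
scene blanks
{'px': (577.5327210103329, 470.8538078836586), 'xy': (507.7, 698.5), 'wh': (43.6, 63.5), 'longdeg': -47.0}
{'px': (524.3193612774451, 457.4341317365269), 'xy': (538.9, 624.4), 'wh': (95.2, 195.6), 'longdeg': 5.6}
{'px': (230.17385620915033, 260.74422657952067), 'xy': (644.8, -243.6), 'wh': (44.6, 87.5), 'longdeg': 81.1}
{'px': (226.9926043317485, 226.50977284733227), 'xy': (569.3, -347.3), 'wh': (44.2, 89.3), 'longdeg': 66.4}
{'px': (262.2643294379521, 212.57929883138564), 'xy': (463.0, -313.6), 'wh': (44.5, 87.2), 'longdeg': 88.2}

[... 7001 characters left out ...]
ongdeg': -85.4}
0.073 {'px': (167.69627749576986, 244.5642978003384), 'xy': (471.5, 331.0), 'wh': (31.3, 227.0), 'longdeg': 9.3}
0.073 {'px': (214.82588011417698, 237.02378686964795), 'xy': (477.8, 261.3), 'wh': (123.9, 224.6), 'longdeg': 3.9}
0.073 {'px': (129.77755775577555, 199.18877887788778), 'xy': (588.3, 429.4), 'wh': (20.1, 89.0), 'longdeg': 0.9}
0.073 {'px': (270.3767507002801, 156.53641456582633), 'xy': (696.2, 90.2), 'wh': (41.7, 131.9), 'longdeg': -85.6}
0.073 {'px': (251.0556263269639, 116.66963906581739), 'xy': (780.6, 111.4), 'wh': (72.9, 148.2), 'longdeg': -86.9}
0.073 {'px': (635.7008628954937, 117.24736337488015), 'xy': (725.7, -837.8), 'wh': (25.1, 283.2), 'longdeg': -4.3}
```

Run:
```python
from h import *
T=cv2.imread('pics/t2.png');S=cv2.imread('pics/s2.png')
cv2.imwrite('pics/tb.png',cv2.resize(T[185:295,155:230],None,fx=7,fy=7,interpolation=cv2.INTER_CUBIC)[:600*9])
cv2.imwrite('pics/tb.png',cv2.resize(T[188:295,150:235],None,fx=5.5,fy=5.5,interpolation=cv2.INTER_CUBIC))
cv2.imwrite('pics/ts.png',cv2.resize(T[250:300,325:425],None,fx=8,fy=8,interpolation=cv2.INTER_CUBIC))
cv2.imwrite('pics/ss.png',cv2.resize(S[185:255,275:350],None,fx=8,fy=8,interpolation=cv2.INTER_CUBIC))
cv2.imwrite('pics/sb.png',cv2.resize(S[280:390,365:475],None,fx=5.4,fy=5.4,interpolation=cv2.INTER_CUBIC))
```

```text
(no output)
```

View pics/tb.png

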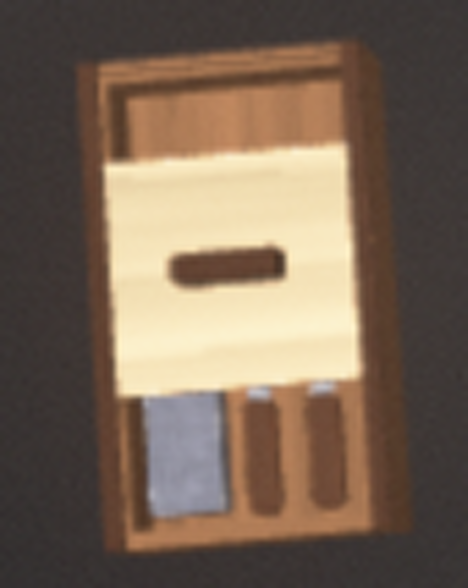

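View pics/ts.png

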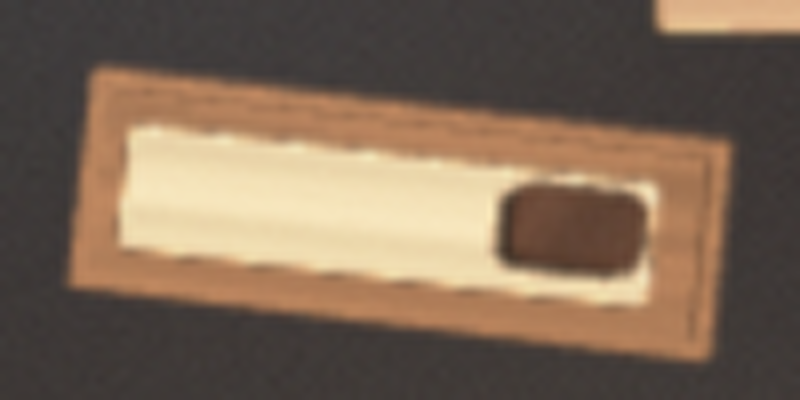

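View pics/ss.png

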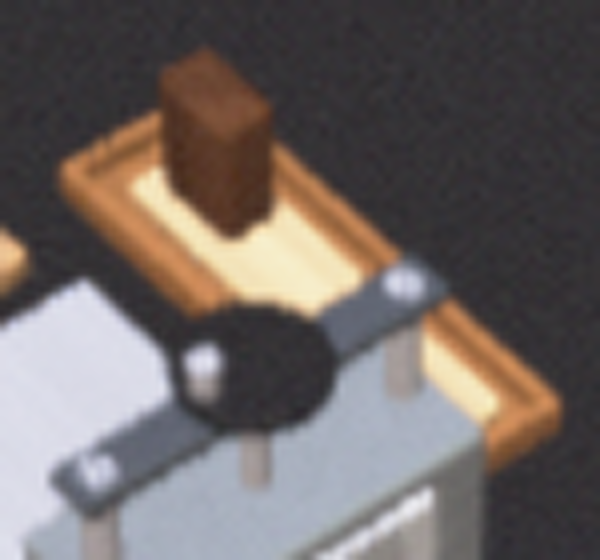

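View pics/sb.png

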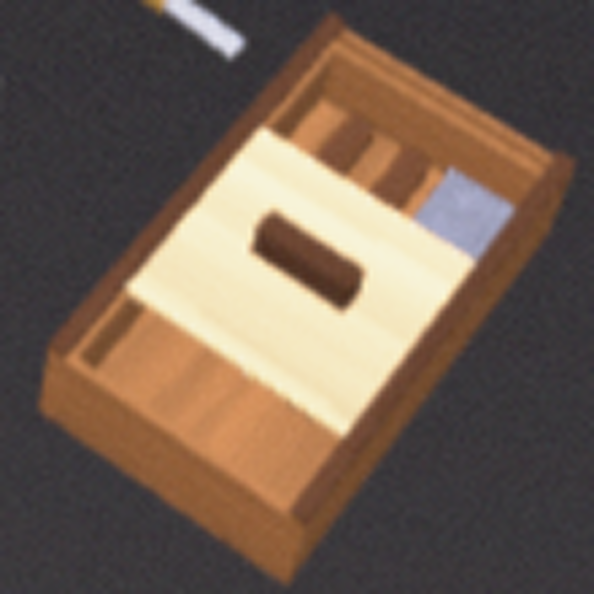

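Run:
```python
from h import *
mt=viewer.camera_model('top');ms=viewer.camera_model('scene')
def tb(u,v): return ((u+.5)/5.5-.5+150,(v+.5)/5.5-.5+188)
def sb(u,v): return ((u+.5)/5.4-.5+365,(v+.5)/5.4-.5+280)
def ts(u,v): return ((u+.5)/8-.5+325,(v+.5)/8-.5+250)
def ss(u,v): return ((u+.5)/8-.5+275,(v+.5)/8-.5+185)
print('rail L top outer: +x+y, -x+y')
for q in [(80,62),(108,552)]: print(plane(mt,*tb(*q),.0605)*1000)
print('scene outer corners z60.5')
for q in [(335,12),(48,350),(300,520),(572,158)]: print(plane(ms,*sb(*q),.0605)*1000)
print('tri corners cover')
C=[((105,163),(348,435)),((346,147),(130,285)),((362,380),(265,128)),((118,396),(475,262))]
for a,b in C:
    P,e=tri(mt,tb(*a),ms,sb(*b)); print(P.round(4)*1000,e)
print('pull top top', [plane(mt,*tb(*q),.0785).round(4) for q in [(168,262),(278,252)]])
print('tri pull ends', tri(mt,tb(168,262),ms,sb(358,272)),tri(mt,tb(276,252),ms,sb(266,220)))
print('rail +x+y, -x+y tri', tri(mt,tb(80,62),ms,sb(300,520)),tri(mt,tb(108,552),ms,sb(572,158)))
print('stick blade corners z12')
for q in [(128,125),(120,248),(648,303),(658,182)]: print(plane(mt,*ts(*q),.012)*1000)
print('handle top corners z73')
for q in [(512,183),(648,192),(640,276),(502,268)]: print(plane(mt,*ts(*q),.073)*1000)
print('scene handle top corners');
for q in [(205,47),(162,72),(235,140),(275,108)]: print(plane(ms,*ss(*q),.073)*1000)
print('tri handle top centre',tri(mt,ts(576,226),ms,ss(218,92)))
print('tray outer z14 top')
for q in [(92,66),(68,288),(710,360),(732,142)]: print(plane(mt,*ts(*q),.014)*1000)
print('sander opening checks');
```

```text
rail L top outer: +x+y, -x+y
[587.91543291 346.78573624  60.5       ]
[363.11012432 332.04378736  60.5       ]
scene outer corners z60.5
[369.48009747 205.29042014  60.5       ]
[598.82999087 221.10283025  60.5       ]
[588.51121962 346.68429842  60.5       ]
[362.26112848 331.3057858   60.5       ]
tri corners cover
[541.3 336.9  55.1] 0.0013946592802169166
[546.9 225.2  54.9] 0.0002613981134544457
[439.5 218.3  53.1] 5.952453962618846e-05
[434.2 329.1  55.6] 0.000351606889421336
pull top top [array([0.4924, 0.3014, 0.0785]), array([0.496 , 0.2517, 0.0785])]
tri pull ends (array([0.49137744, 0.30052988, 0.0844811 ]), np.float64(0.0013124099147315553)) (array([0.49499846, 0.25390901, 0.07910429]), np.float64(0.0034490962571599214))
rail +x+y, -x+y tri (array([0.5881219 , 0.34675082, 0.05996309]), np.float64(0.00041283320613116713)) (array([0.36311164, 0.33163509, 0.06179271]), np.float64(0.00017979180325789388))
stick blade corners z12
[414.80165319 -96.1635237   12.        ]
[375.46554104 -92.73332119  12.        ]
[ 354.77559971 -260.711802     12.        ]
[ 393.30051741 -265.20136096   12.        ]
handle top corners z73
[ 390.66654936 -212.44006465   73.        ]
[ 387.10590197 -254.11088755   73.        ]
[ 361.38597021 -250.79394141   73.        ]
[ 364.6306602  -208.57472352   73.        ]
scene handle top corners
[ 363.67919048 -251.51698193   73.        ]
[ 383.44508408 -253.64485442   73.        ]
[ 389.83242736 -210.39927976   73.        ]
[ 368.60043299 -211.30275464   73.        ]
tri handle top centre (array([ 0.37705298, -0.23162134,  0.07328343]), np.float64(5.434305631493719e-05))
tray outer z14 top
[433.83728667 -84.99490847  14.        ]
[362.94847824 -75.81926047  14.        ]
[ 336.27200839 -279.53908894   14.        ]
[ 405.52889874 -288.98458633   14.        ]
sander opening checks
```

Measured positions, with the two views agreeing to 1–2 mm. Angles are long-axis directions from world x, except the kit box, where it is the yaw:

| Thing | x, y (mm) | Angle |
|---|---|---|
| Blank A | (463,-313) | 88.5° |
| Blank B | (569,-345) | 66° |
| Blank C | (644,-243) | 81.3° |
| Sander origin | (535,-54) | feed 82.9° |
| Stick handle | (377,-232) | 82.8° |
| Kit box | (480,276) | yaw 3.9°, cover q≈41 mm |

Candidates for the stick are brown (397,279), which I chose, and purple (355,112) and (465,330), which are the decoys. For the blanks, the three pale blocks fit. The loose wood in the oval box and crate, and the boards at (583,180), don't.

I'll pick up blank A first.

```bash
cat > d.py <<'E'
import sys
from h import *
# usage: d.py x y z yaw   (mm, deg) -> delta units
def st():
    s=r.sense(); p=s['eef_pos']*1000; y=np.degrees(s['tcp_rot'][2]); return s,p,y
if __name__=='__main__':
    s,p,y=st()
    print('t%.2f'%s['time_s'],p.round(1),'yaw%.2f'%y,'F',s['contact_force'].round(1),'w%.1f'%(s['width']*1000),'q',s['joint_positions'].round(2))
    a=list(map(float,sys.argv[1:]))
    while a:
        t=a[:4];a=a[4:]; print(t,'->',((np.array(t[:3])-p)/40).round(2),round(((t[3]-y+180)%360-180)/5,2))
E
python3 d.py 463 -313 80 88.5 463 -313 19 88.5
```

```text
t0.35 [ 129.  -534.6  248.2] yaw13.57 F [ 0.3 -0.1 -0.3] w85.5 q [-1.55  0.38  1.3  -0.    1.46 -0.22]
[463.0, -313.0, 80.0, 88.5] -> [ 8.35  5.54 -4.2 ] 14.99
[463.0, -313.0, 19.0, 88.5] -> [ 8.35  5.54 -5.73] 14.99
```

Call:
{"fn": "play_rows", "kwargs": {"motion": [[65, 8.35, 5.53, -2, 15], [65, 8.35, 5.53, -2, 15], [65, 8.35, 5.53, -2, 15], [65, 8.35, 5.53, -2, 15], [65, 8.35, 5.53, -2, 15], [65, 8.35, 5.53, -2, 15], [65, 8.35, 5.53, -3, 15], [65, 8.35, 5.53, -4.2, 15], [65, 8.35, 5.53, -4.2, 15], [65, 8.35, 5.53, -4.2, 15], [65, 8.35, 5.53, -4.2, 15], [65, 8.35, 5.53, -4.2, 15]]}}

```text
time_s: 1.35
eef_pos: [0.4645, -0.3097, 0.0763]
tcp_rot: [-3.137, -0.005, 1.553]
contact_force: [-0.6, 1.6, -0.8]
width: 0.0652
```

```bash
python3 d.py 463 -313 19 88.5
python3 - <<'E'
from h import *
snap('wrist','w1')
E
```

```text
t1.35 [ 464.5 -309.7   76.3] yaw88.96 F [-0.6  1.6 -0.8] w65.2 q [-0.8   0.58  1.51  0.    1.06 -0.78]
[463.0, -313.0, 19.0, 88.5] -> [-0.04 -0.08 -1.43] -0.09
```

View pics/w1.png

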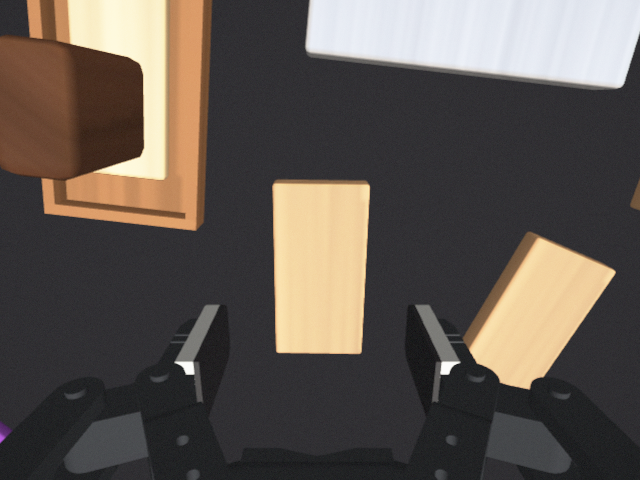

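Call:
{"fn": "play_rows", "kwargs": {"motion": [[60, 0, 0, -0.8, 0], [60, 0, 0, -1.3, 0], [60, 0, 0, -1.5, 0], [60, 0, 0, -1.5, 0], [60, 0, 0, -1.5, 0], [60, 0, 0, -1.5, 0], [30, 0, 0, -1.5, 0], [30, 0, 0, -1.5, 0], [30, 0, 0, -1.5, 0], [30, 0, 0, -1.5, 0], [30, 0, 0, -1.5, 0], [30, 0, 0, -1.5, 0]]}}

```text
time_s: 2.4
eef_pos: [0.4634, -0.314, 0.0221]
tcp_rot: [3.14, 0.002, 1.546]
contact_force: [-1.2, 1.2, 8.3]
width: 0.0425
```

```bash
python3 d.py
python3 - <<'E'
from h import *
snap('wrist','w2')
E
```

```text
t2.40 [ 463.4 -314.    22.1] yaw88.56 F [-1.2  1.2  8.3] w42.5 q [-0.81  0.66  1.56 -0.    0.92 -0.78]
```

View pics/w2.png

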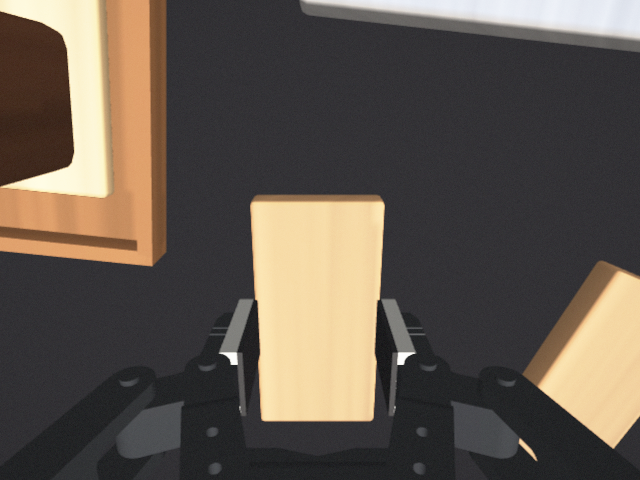

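Gripped (42.5 mm). Now lay it on the infeed bed.

```bash
python3 d.py 520 -175 110 82.9 520 -175 74 82.9
```

```text
t2.45 [ 463.4 -314.1   22.1] yaw88.57 F [-2.5  0.6  9.9] w42.9 q [-0.81  0.66  1.56 -0.    0.92 -0.78]
[520.0, -175.0, 110.0, 82.9] -> [1.41 3.48 2.2 ] -1.13
[520.0, -175.0, 74.0, 82.9] -> [1.41 3.48 1.3 ] -1.13
```

Call:
{"fn": "play_rows", "kwargs": {"motion": [[30, 0, 0, 1, 0], [30, 0, 0, 2.2, 0], [30, 0, 0, 2.2, 0], [30, 1.4, 3.48, 2.2, -1.15], [30, 1.4, 3.48, 2.2, -1.15], [30, 1.4, 3.48, 2.2, -1.15], [30, 1.4, 3.48, 2.2, -1.15], [30, 1.4, 3.48, 2.2, -1.15], [30, 1.4, 3.48, 2.2, -1.15], [30, 1.4, 3.48, 2.2, -1.15], [30, 1.4, 3.48, 2.2, -1.15]]}}

```text
time_s: 3.37
eef_pos: [0.5188, -0.1753, 0.1085]
tcp_rot: [3.141, 0.0, 1.444]
contact_force: [0.4, 0.3, -0.1]
width: 0.0426
```

```bash
python3 d.py 520 -175 74 82.9;python3 - <<'E'
from h import *
snap('scene','s3'); snap('wrist','w3')
E
```

```text
t3.37 [ 518.8 -175.3  108.5] yaw82.75 F [ 0.4  0.3 -0.1] w42.6 q [-0.54  0.52  1.51 -0.    1.11 -0.42]
[520.0, -175.0, 74.0, 82.9] -> [ 0.03  0.01 -0.86] 0.03
```

View pics/s3.png

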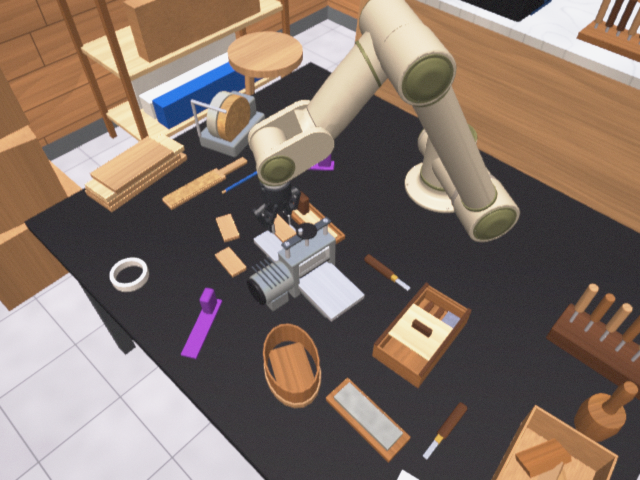

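View pics/w3.png

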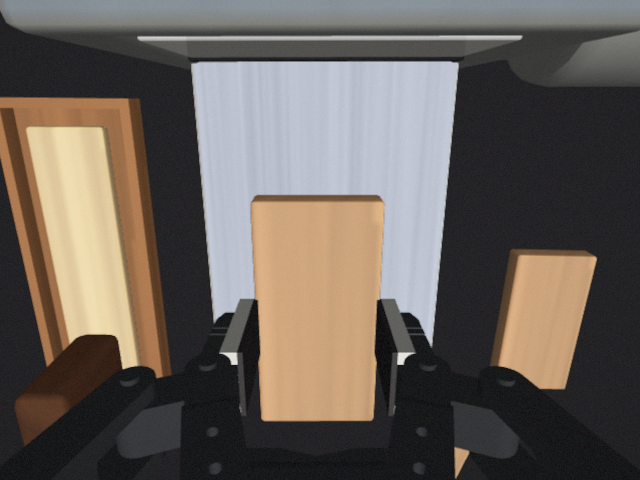

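Call:
{"fn": "play_rows", "kwargs": {"motion": [[30, 0.05, 0, -0.5, 0], [30, 0.05, 0, -0.87, 0], [30, 0.05, 0, -0.87, 0], [30, 0.05, 0, -0.87, 0], [60, 0.05, 0, -0.87, 0], [60, 0.05, 0, -0.87, 0], [60, 0.05, 0, -0.87, 0], [60, 0.05, 0, 0.3, 0], [60, 0.05, 0, 1.5, 0], [60, 0, 0, 1.5, 0]]}}

```text
time_s: 4.3
eef_pos: [0.5209, -0.1751, 0.1745]
tcp_rot: [3.133, 0.004, 1.446]
contact_force: [0.4, -0.2, 0.1]
width: 0.0602
```

```bash
python3 d.py 377 -232 130 82.8 377 -232 59 82.8;python3 - <<'E'
from h import *
im,m=snap('wrist','w4')
E
```

```text
t4.30 [ 520.9 -175.1  174.5] yaw82.83 F [ 0.4 -0.2  0.1] w60.2 q [-0.54  0.44  1.43  0.    1.26 -0.41]
[377.0, -232.0, 130.0, 82.8] -> [-3.6  -1.42 -1.11] -0.01
[377.0, -232.0, 59.0, 82.8] -> [-3.6  -1.42 -2.89] -0.01
```

View pics/w4.png

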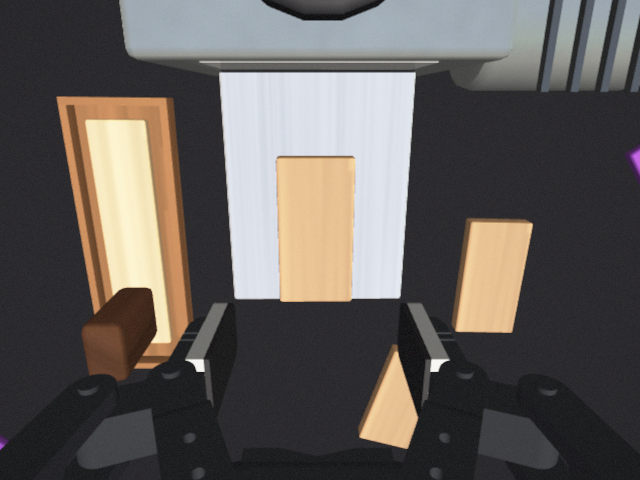

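Call:
{"fn": "play_rows", "kwargs": {"motion": [[60, -3.6, -1.42, -0.9, 0], [60, -3.6, -1.42, -0.9, 0], [60, -3.6, -1.42, -0.9, 0], [60, -3.6, -1.42, -0.9, 0], [60, -3.6, -1.42, -0.9, 0], [60, -3.6, -1.42, -0.9, 0], [60, -3.6, -1.42, -0.9, 0], [60, -3.6, -1.42, -0.9, 0]]}}

```text
time_s: 5.02
eef_pos: [0.3759, -0.2309, 0.1325]
tcp_rot: [3.141, 0.001, 1.446]
contact_force: [0.3, 0.2, 0.3]
width: 0.0599
```

```bash
python3 d.py 377 -232 59 82.8;python3 - <<'E'
from h import *
im,m=snap('wrist','w5')
mm=viewer.camera_model('wrist')
# handle top centre projection expected
print(proj(mm,[.377,-.232,.073]))
h=cv2.cvtColor(im,cv2.COLOR_RGB2HSV)
E
```

```text
t5.02 [ 375.9 -230.9  132.5] yaw82.87 F [0.3 0.2 0.3] w59.9 q [-0.82  0.33  1.77  0.    1.04 -0.7 ]
[377.0, -232.0, 59.0, 82.8] -> [ 0.03 -0.03 -1.84] -0.01
[321.00164229 273.89556795]
```

View pics/w5.png

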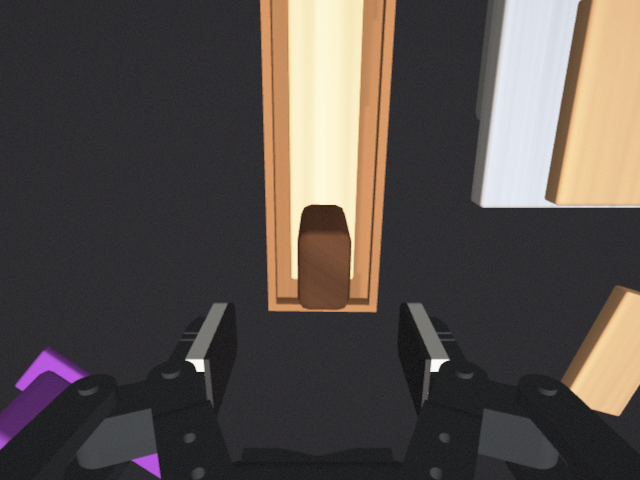

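Call:
{"fn": "play_rows", "kwargs": {"motion": [[60, 0.06, 0.02, -0.9, 0], [60, 0.06, 0.02, -1.6, 0], [60, 0.06, 0.02, -1.84, 0], [60, 0.06, 0.02, -1.84, 0], [60, 0.06, 0.02, -1.84, 0], [10, 0.06, 0.02, -1.84, 0], [10, 0.06, 0.02, -1.84, 0], [10, 0.06, 0.02, -1.84, 0], [10, 0.06, 0.02, -1.84, 0], [10, 0.06, 0.02, -1.84, 0], [10, 0.06, 0.02, -1.84, 0]]}}

```text
time_s: 5.98
eef_pos: [0.3779, -0.2305, 0.0596]
tcp_rot: [3.14, 0.001, 1.445]
contact_force: [-0.2, 2.1, 7.8]
width: 0.025
```

```bash
python3 d.py;python3 - <<'E'
from h import *
im,m=snap('wrist','w6')
E
```

```text
t5.98 [ 377.9 -230.5   59.6] yaw82.82 F [-0.2  2.1  7.8] w25.0 q [-0.82  0.46  1.85  0.    0.83 -0.69]
```

View pics/w6.png

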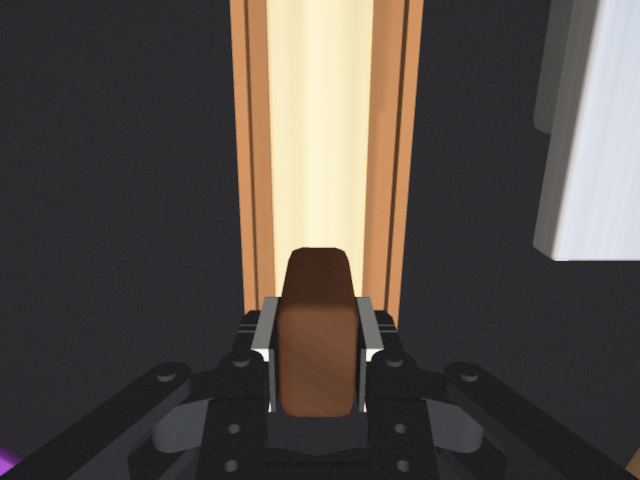

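```bash
python3 d.py 495 -381.5 140 82.9 495 -381.5 107 82.9
```

```text
t6.03 [ 377.9 -230.5   59.6] yaw82.82 F [0.6 1.6 7.8] w25.3 q [-0.82  0.46  1.85  0.    0.83 -0.69]
[495.0, -381.5, 140.0, 82.9] -> [ 2.93 -3.77  2.01] 0.02
[495.0, -381.5, 107.0, 82.9] -> [ 2.93 -3.77  1.18] 0.02
```

Call:
{"fn": "play_rows", "kwargs": {"motion": [[10, 0, 0, 1, 0], [10, 0, 0, 2, 0], [10, 0.6, -1, 2, 0], [10, 1.5, -2, 2, 0], [10, 2.2, -3, 2, 0], [10, 2.93, -3.77, 2, 0], [10, 2.93, -3.77, 2, 0], [10, 2.93, -3.77, 1.6, 0], [10, 2.93, -3.77, 1.2, 0], [10, 2.93, -3.77, 1.2, 0], [10, 2.93, -3.77, 1.2, 0], [10, 2.93, -3.77, 1.2, 0]]}}

```text
time_s: 7.03
eef_pos: [0.4948, -0.3812, 0.1078]
tcp_rot: [3.141, 0.001, 1.446]
contact_force: [1.0, 0.4, -1.2]
width: 0.0253
```

```bash
python3 d.py 495 -381.5 107 82.9;python3 - <<'E'
from h import *
im,m=snap('wrist','w7');im,m=snap('scene','s7')
cv2.imwrite('pics/s7.png',cv2.resize(im[150:330,190:400],None,fx=3,fy=3)[:,:,::-1])
E
```

```text
t7.03 [ 494.8 -381.2  107.8] yaw82.82 F [ 1.   0.4 -1.2] w25.3 q [-0.85  0.63  1.28 -0.    1.23 -0.72]
[495.0, -381.5, 107.0, 82.9] -> [ 0.01 -0.01 -0.02] 0.02
```

View pics/w7.png

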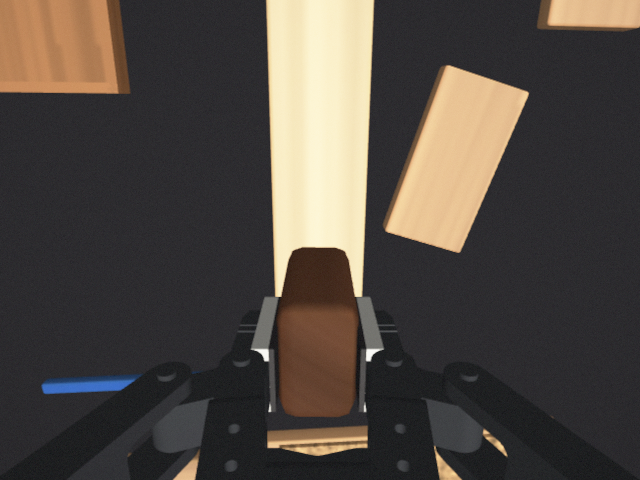

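View pics/s7.png

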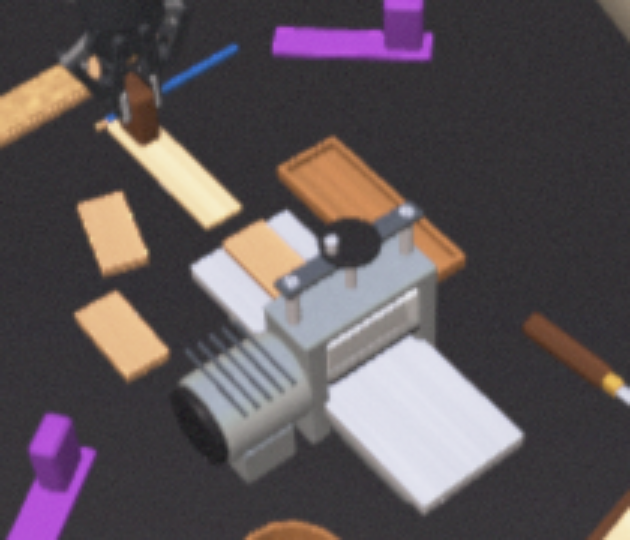

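Call:
{"fn": "play_rows", "kwargs": {"motion": [[10, 0.06, 0.5, 0, 0], [10, 0.12, 1, 0, 0], [10, 0.19, 1.5, -0.03, 0], [10, 0.25, 2, -0.03, 0], [10, 0.31, 2.5, -0.03, 0], [10, 0.37, 3, -0.03, 0], [10, 0.43, 3.5, -0.03, 0], [10, 0.5, 4, -0.03, 0], [10, 0.5, 4, -0.03, 0]]}}

```text
time_s: 7.88
eef_pos: [0.515, -0.2186, 0.1067]
tcp_rot: [3.14, 0.0, 1.448]
contact_force: [-0.2, 0.7, -1.6]
width: 0.0253
```

```bash
python3 d.py 523 -153 107 82.9;python3 - <<'E'
from h import *
im,m=snap('wrist','w8');im,m=snap('scene','s8')
cv2.imwrite('pics/s8.png',cv2.resize(im[150:330,190:400],None,fx=3,fy=3)[:,:,::-1])
E
```

```text
t7.88 [ 515.  -218.6  106.7] yaw82.97 F [-0.2  0.7 -1.6] w25.3 q [-0.61  0.54  1.48  0.    1.12 -0.49]
[523.0, -153.0, 107.0, 82.9] -> [0.2  1.64 0.01] -0.01
```

View pics/w8.png

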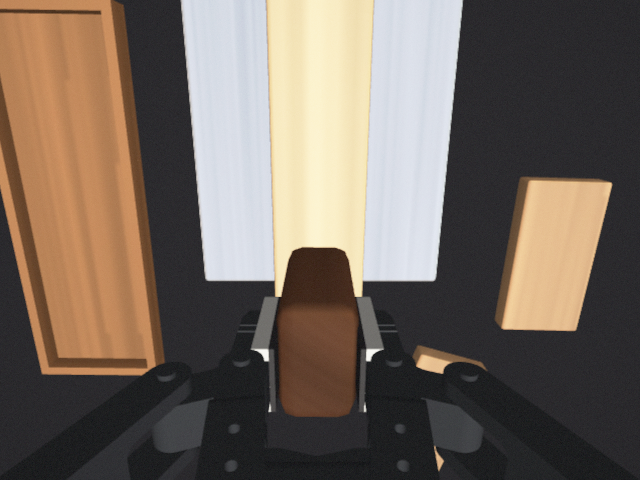

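View pics/s8.png

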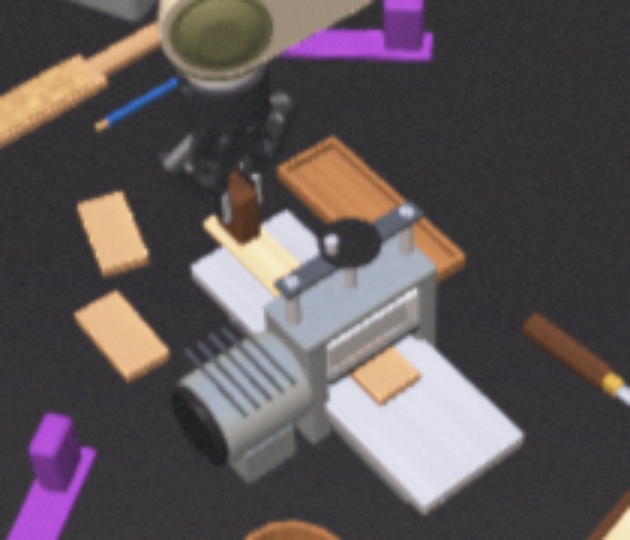

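Call:
{"fn": "play_rows", "kwargs": {"motion": [[10, 0.06, 0.5, 0, 0], [10, 0.12, 1, 0, 0], [10, 0.18, 1.4, 0, 0], [10, 0.21, 1.66, 0, 0], [10, 0.21, 1.66, 0, 0], [10, 0.21, 1.66, 0, 0]]}}

```text
time_s: 8.48
eef_pos: [0.5232, -0.1553, 0.1057]
tcp_rot: [3.141, 0.0, 1.446]
contact_force: [0.1, 0.9, -0.0]
width: 0.0252
```

```bash
python3 d.py 495 -381.5 107 82.9 ;python3 - <<'E'
from h import *
im,m=snap('scene','s9')
cv2.imwrite('pics/s9.png',cv2.resize(im[150:330,190:400],None,fx=3,fy=3)[:,:,::-1])
for z in (0.062,):
  for b in blobs(im,m,cmask(im,(232,190,140),28),z,250,1500): print(b)
E
```

```text
t8.48 [ 523.2 -155.3  105.7] yaw82.82 F [ 0.1  0.9 -0. ] w25.2 q [-0.51  0.52  1.52 -0.    1.1  -0.38]
[495.0, -381.5, 107.0, 82.9] -> [-0.7  -5.66  0.03] 0.02
{'px': (577.5659276546091, 470.81874756903926), 'xy': (534.6, 691.6), 'wh': (41.6, 60.2), 'longdeg': -47.0}
{'px': (524.1113941246391, 457.7274579724911), 'xy': (564.1, 620.7), 'wh': (90.9, 185.3), 'longdeg': 5.6}
{'px': (328.03568879371875, 283.60456816559594), 'xy': (543.7, 22.4), 'wh': (44.4, 103.8), 'longdeg': 83.9}
{'px': (230.21403508771928, 260.7171052631579), 'xy': (665.6, -208.1), 'wh': (42.4, 83.6), 'longdeg': 80.8}
{'px': (226.99576046634868, 226.54478007419183), 'xy': (593.6, -307.2), 'wh': (42.2, 85.3), 'longdeg': 66.4}
{'px': (66.10121212121211, 181.53454545454545), 'xy': (809.7, -816.6), 'wh': (40.8, 172.7), 'longdeg': -89.4}
{'px': (198.33358817533127, 183.87155963302752), 'xy': (514.9, -495.3), 'wh': (46.0, 277.2), 'longdeg': -3.6}
{'px': (16.148292261132728, 138.23043666234327), 'xy': (815.0, -1092.5), 'wh': (74.2, 109.9), 'longdeg': -7.1}
```

View pics/s9.png

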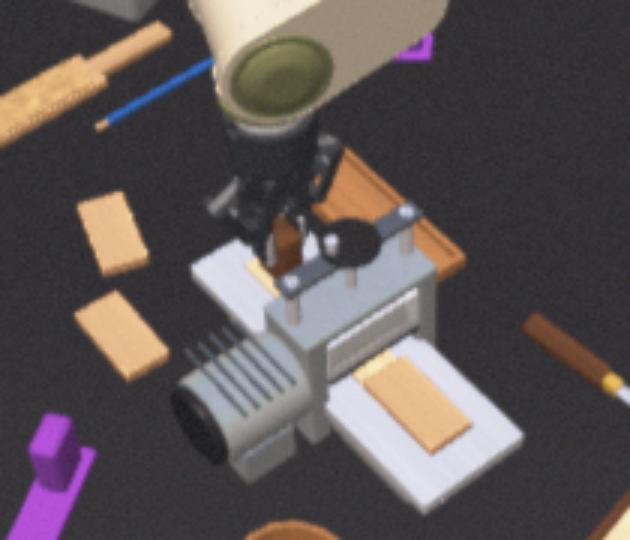

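Call:
{"fn": "play_rows", "kwargs": {"motion": [[10, -0.12, -1, 0.03, 0], [10, -0.25, -2, 0.03, 0], [10, -0.37, -3, 0.03, 0], [10, -0.5, -4, 0.03, 0], [10, -0.62, -5, 0.03, 0], [10, -0.7, -5.66, 0.03, 0], [10, -0.7, -5.66, 0.9, 0], [10, -0.7, -5.66, 0.9, 0], [10, -0.7, -5.66, 0.9, 0]]}}

```text
time_s: 9.28
eef_pos: [0.4948, -0.3828, 0.1428]
tcp_rot: [3.139, 0.002, 1.444]
contact_force: [0.5, 1.4, -1.8]
width: 0.0254
```

```bash
python3 d.py 378 -230.5 140 82.8
```

```text
t9.28 [ 494.8 -382.8  142.8] yaw82.72 F [ 0.5  1.4 -1.8] w25.4 q [-0.85  0.6   1.24 -0.    1.3  -0.72]
[378.0, -230.5, 140.0, 82.8] -> [-2.92  3.81 -0.07] 0.02
```

Call:
{"fn": "play_rows", "kwargs": {"motion": [[10, -0.7, 0.8, 0, 0], [10, -1.5, 1.8, 0, 0], [10, -2.2, 2.8, 0, 0], [10, -2.92, 3.79, 0, 0], [10, -2.92, 3.79, 0, 0], [10, -2.92, 3.79, 0, 0], [10, -2.92, 3.79, -0.9, 0], [10, -2.92, 3.79, -1.2, 0], [10, -2.92, 3.79, -1.2, 0], [10, -2.92, 3.79, -1.2, 0]]}}

```text
time_s: 10.12
eef_pos: [0.3782, -0.2295, 0.0932]
tcp_rot: [-3.14, -0.001, 1.446]
contact_force: [-0.1, -0.6, -0.8]
width: 0.0254
```

```bash
python3 d.py 378 -230.5 60 82.8
python3 - <<'E'
from h import *
im,m=snap('wrist','w9')
E
```

```text
t10.12 [ 378.2 -229.5   93.2] yaw82.83 F [-0.1 -0.6 -0.8] w25.4 q [-0.81  0.4   1.82 -0.    0.93 -0.69]
[378.0, -230.5, 60.0, 82.8] -> [-0.   -0.03 -0.83] -0.01
```

View pics/w9.png

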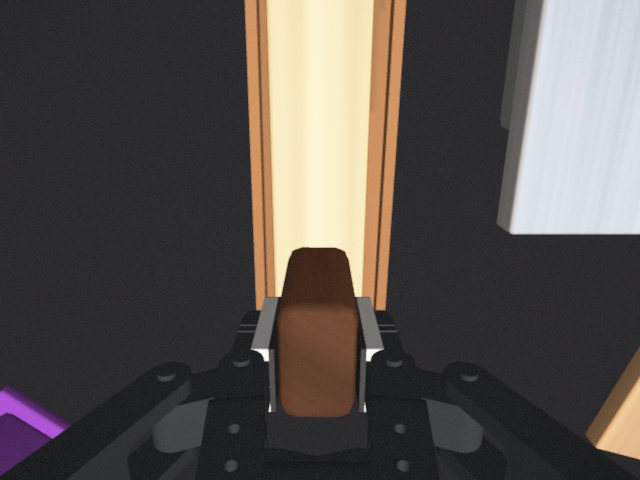

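Call:
{"fn": "play_rows", "kwargs": {"motion": [[10, 0, -0.02, -0.5, 0], [10, 0, -0.02, -0.83, 0], [10, 0, -0.02, -0.83, 0], [10, 0, -0.02, -0.83, 0], [60, 0, -0.02, -0.83, 0], [60, 0, -0.02, -0.83, 0], [60, 0, -0.02, -0.83, 0], [60, 0, -0.02, 0.2, 0], [60, 0, -0.02, 1.2, 0], [60, 0, -0.02, 1.2, 0]]}}

```text
time_s: 11.0
eef_pos: [0.3801, -0.232, 0.1476]
tcp_rot: [3.133, 0.007, 1.446]
contact_force: [2.1, -0.4, 1.3]
width: 0.0597
```

```bash
python3 d.py 493.5 277 120 93.9
python3 - <<'E'
from h import *
im,m=snap('wrist','w10')
E
```

```text
t11.00 [ 380.1 -232.   147.6] yaw82.84 F [ 2.1 -0.4  1.3] w59.7 q [-0.82  0.31  1.74  0.    1.08 -0.69]
[493.5, 277.0, 120.0, 93.9] -> [ 2.83 12.73 -0.69] 2.21
```

View pics/w10.png

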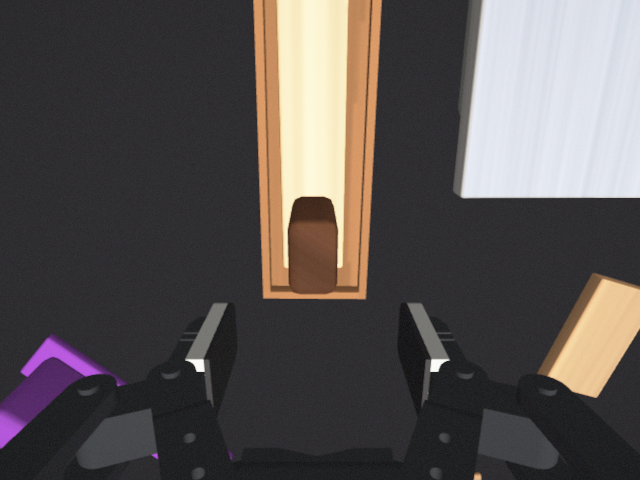

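Call:
{"fn": "play_rows", "kwargs": {"motion": [[60, 0, 1, 1, 0], [60, 0, 2, 1.2, 0], [60, 0, 3, 1.2, 0], [60, 0, 4, 1.2, 0], [60, 0, 5, 1.2, 0], [60, 0, 6, 1.2, 1], [60, 0.4, 7, 1.2, 2.2], [60, 0.9, 8, 1.2, 2.2], [60, 1.4, 9, 1.2, 2.2], [60, 1.9, 10, 1, 2.2], [60, 2.3, 11, 0.6, 2.2], [60, 2.83, 12, 0, 2.2]]}}

```text
time_s: 12.05
eef_pos: [0.4801, 0.2289, 0.1535]
tcp_rot: [3.14, -0.0, 1.638]
contact_force: [1.2, -0.1, -0.1]
width: 0.0601
```

```bash
python3 d.py 493.5 277 120 93.9
```

```text
t12.05 [480.1 228.9 153.5] yaw93.87 F [ 1.2 -0.1 -0.1] w60.1 q [0.22 0.44 1.5  0.   1.2  0.15]
[493.5, 277.0, 120.0, 93.9] -> [ 0.33  1.2  -0.84] 0.01
```

Call:
{"fn": "play_rows", "kwargs": {"motion": [[60, 0, 0.72, -0.5, 0], [60, 0, 0.72, -0.5, 0], [60, 0, 0.72, -0.5, 0], [60, 0, 0.72, -0.5, 0], [60, 0, 0.72, -0.5, 0]]}}

```text
time_s: 12.47
eef_pos: [0.4799, 0.2542, 0.1343]
tcp_rot: [3.141, 0.0, 1.636]
contact_force: [0.7, -0.7, -0.7]
width: 0.0602
```

```bash
python3 d.py 493.5 277 82 93.9;  python3 - <<'E'
from h import *
im,m=snap('wrist','w11'); print(proj(viewer.camera_model('wrist'),[.4935,.277,.0785]))
im,m=snap('top','t11')
cv2.imwrite('pics/t11.png',cv2.resize(im[140:310,140:460],None,fx=2.5,fy=2.5,interpolation=cv2.INTER_CUBIC)[:,:,::-1])
E
```

```text
t12.47 [479.9 254.2 134.3] yaw93.76 F [ 0.7 -0.7 -0.7] w60.2 q [ 0.27  0.48  1.49 -0.    1.17  0.2 ]
[493.5, 277.0, 82.0, 93.9] -> [ 0.34  0.57 -1.31] 0.03
[351.87174529 230.58911087]
```

View pics/w11.png

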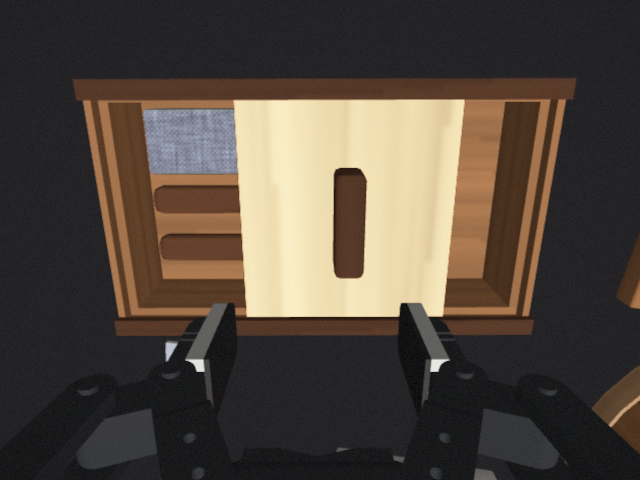

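View pics/t11.png

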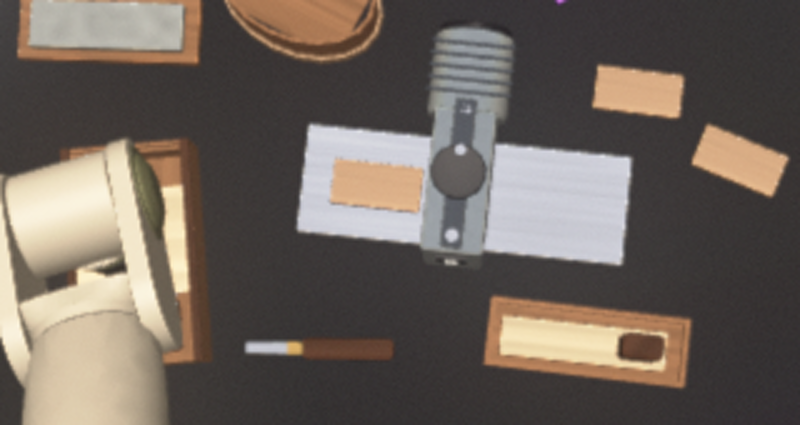

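Call:
{"fn": "play_rows", "kwargs": {"motion": [[50, 0.3, 0.58, -0.3, 0], [50, 0.3, 0.58, -0.3, 0], [50, 0.3, 0.58, -0.9, 0], [50, 0.3, 0.58, -1.31, 0], [50, 0.3, 0.58, -1.31, 0], [0, 0.3, 0.58, -1.31, 0], [0, 0.3, 0.58, -1.31, 0], [0, 0.3, 0.58, -1.31, 0], [0, 0.3, 0.58, -1.31, 0], [0, 0.3, 0.58, -1.31, 0], [0, 0.3, 0.58, -1.31, 0]]}}

```text
time_s: 13.48
eef_pos: [0.4925, 0.2783, 0.083]
tcp_rot: [3.139, -0.0, 1.637]
contact_force: [0.2, -2.7, 7.4]
width: 0.012
```

```bash
python3 d.py 426 272.5 82 93.9;  python3 - <<'E'
from h import *
im,m=snap('wrist','w12')
E
```

```text
t13.48 [492.5 278.3  83. ] yaw93.82 F [ 0.2 -2.7  7.4] w12.0 q [ 0.31  0.58  1.49 -0.    1.07  0.24]
[426.0, 272.5, 82.0, 93.9] -> [-1.66 -0.14 -0.02] 0.02
```

View pics/w12.png

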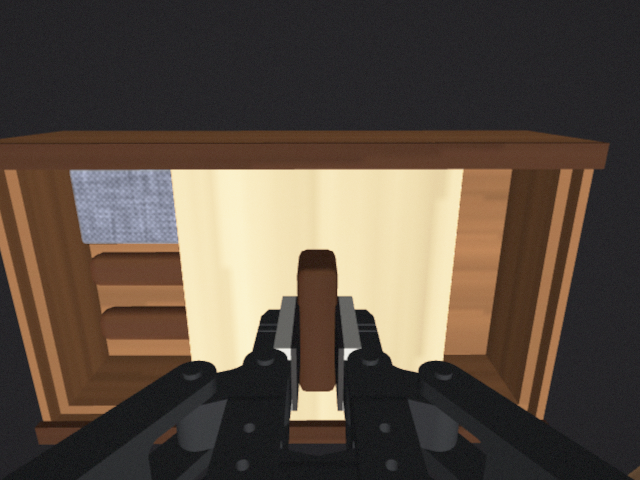

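Call:
{"fn": "play_rows", "kwargs": {"motion": [[0, -0.4, -0.03, 0, 0], [0, -0.8, -0.05, 0, 0], [0, -1.2, -0.08, 0, 0], [0, -1.6, -0.11, 0, 0], [0, -1.6, -0.11, 0, 0], [0, -1.6, -0.11, 0, 0], [50, -1.6, -0.11, 0, 0], [50, -1.6, -0.11, 0, 0], [50, -1.6, -0.11, 1, 0], [50, -1.6, -0.11, 2, 0], [50, -1.6, -0.11, 2, 0], [50, -1.6, -0.11, 2, 0]]}}

```text
time_s: 14.53
eef_pos: [0.4284, 0.2742, 0.1632]
tcp_rot: [3.137, -0.001, 1.637]
contact_force: [-0.7, -0.4, 0.1]
width: 0.0496
```

```bash
python3 d.py 546 29 150 82.9 546 29 73 82.9;  python3 - <<'E'
from h import *
im,m=snap('wrist','w13')
im,mt=snap('top','t13')
for b in blobs(im,mt,cmask(im,(218,165,120),28),0.062,250,1200): print(b)
im,m=snap('scene','s13')
E
```

```text
t14.53 [428.4 274.2 163.2] yaw93.82 F [-0.7 -0.4  0.1] w49.6 q [0.34 0.39 1.55 0.   1.2  0.27]
[546.0, 29.0, 150.0, 82.9] -> [ 2.94 -6.13 -0.33] -2.18
[546.0, 29.0, 73.0, 82.9] -> [ 2.94 -6.13 -2.25] -2.18
{'px': (570.0333721381451, 304.78540939076447), 'xy': (302.8, -654.9), 'wh': (37.1, 121.9), 'longdeg': 19.8}
{'px': (290.4829740706029, 213.79350203061543), 'xy': (542.9, 27.7), 'wh': (42.8, 87.5), 'longdeg': 82.5}
{'px': (435.3, 203.88856209150325), 'xy': (561.3, -336.0), 'wh': (42.3, 84.7), 'longdeg': 66.0}
{'px': (394.82617382617383, 176.3120213120213), 'xy': (633.3, -236.8), 'wh': (41.7, 85.1), 'longdeg': 81.5}
```

View pics/w13.png

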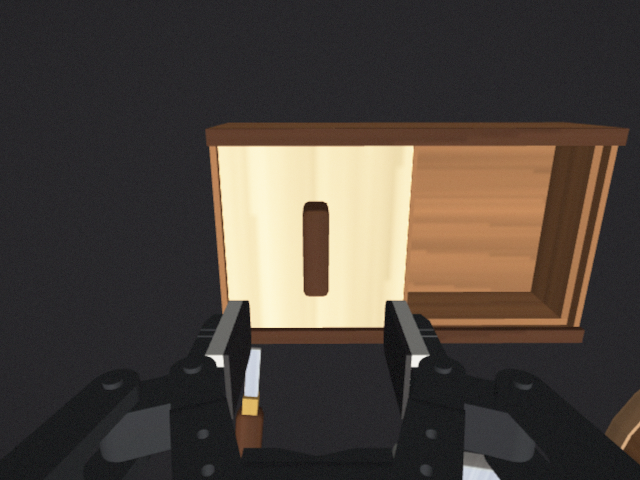

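Call:
{"fn": "play_rows", "kwargs": {"motion": [[65, 1, -1, 0, -1], [65, 1.8, -2, 0, -2.2], [65, 2.6, -3, 0, -2.2], [65, 2.87, -4, 0, -2.2], [65, 2.87, -5, 0, -2.2], [65, 2.87, -6.1, -0.2, -2.2], [65, 2.87, -6.15, -0.9, -2.2], [65, 2.87, -6.15, -0.9, -2.2], [65, 2.87, -6.15, -0.9, -2.2], [65, 2.87, -6.15, -0.9, -2.2]]}}

```text
time_s: 15.52
eef_pos: [0.5422, 0.0282, 0.1247]
tcp_rot: [-3.14, -0.0, 1.445]
contact_force: [0.5, 1.0, -0.1]
width: 0.0651
```

```bash
python3 d.py 543.5 27.7 73 82.7;  python3 - <<'E'
from h import *
im,m=snap('wrist','w14')
print(proj(viewer.camera_model('wrist'),[.5435,.0277,.062]))
E
```

```text
t15.52 [542.2  28.2 124.7] yaw82.79 F [ 0.5  1.  -0.1] w65.1 q [-0.17  0.49  1.5   0.    1.15 -0.04]
[543.5, 27.7, 73.0, 82.7] -> [ 0.03 -0.01 -1.29] -0.02
[320.98841686 270.6434362 ]
```

View pics/w14.png

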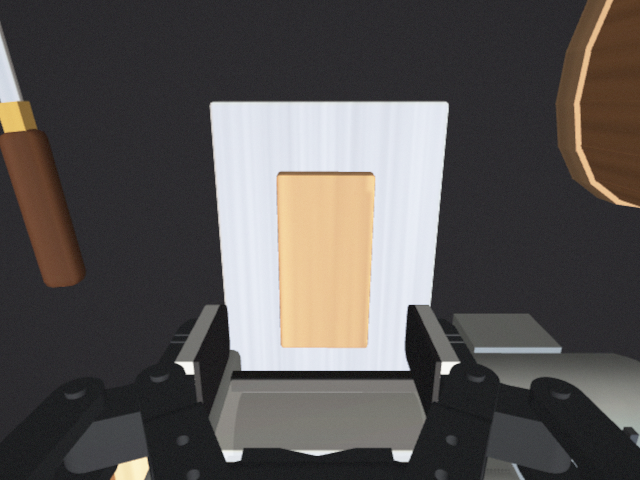

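Call:
{"fn": "play_rows", "kwargs": {"motion": [[60, 0.09, 0.1, -0.6, 0], [60, 0.09, 0.1, -1.1, 0], [60, 0.09, 0.1, -1.27, 0], [60, 0.09, 0.1, -1.27, 0], [60, 0.09, 0.1, -1.27, 0], [30, 0.09, 0.1, -1.27, 0], [30, 0.09, 0.1, -1.27, 0], [30, 0.09, 0.1, -1.27, 0], [30, 0.09, 0.1, -1.27, 0], [30, 0.09, 0.1, -1.27, 0], [30, 0.09, 0.1, 0, 0], [30, 0.09, 0.1, 0, 0]]}}

```text
time_s: 16.57
eef_pos: [0.5479, 0.0318, 0.1304]
tcp_rot: [3.134, 0.0, 1.446]
contact_force: [1.4, -0.1, 1.2]
width: 0.0301
```

```bash
python3 d.py 534 279.7 150 93.9;  python3 - <<'E'
from h import *
im,m=snap('wrist','w15')
E
```

```text
t16.57 [547.9  31.8 130.4] yaw82.83 F [ 1.4 -0.1  1.2] w30.1 q [-0.16  0.49  1.49  0.    1.16 -0.03]
[534.0, 279.7, 150.0, 93.9] -> [-0.35  6.2   0.49] 2.21
```

View pics/w15.png

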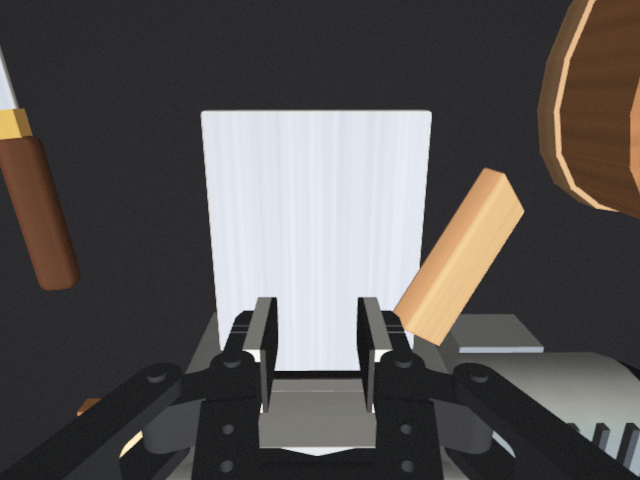

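The blank popped out of the grip, so I'll see where it went.

```bash
python3 - <<'E'
from h import *
im,m=snap('wrist','w16')
im,m=snap('scene','s16')
cv2.imwrite('pics/s16.png',cv2.resize(im[170:370,210:450],None,fx=3,fy=3)[:,:,::-1])
im,m=snap('top','t16')
cv2.imwrite('pics/t16.png',cv2.resize(im[140:310,140:460],None,fx=2.5,fy=2.5,interpolation=cv2.INTER_CUBIC)[:,:,::-1])
E
python3 d.py
```

```text
t16.77 [546.   31.9 125.6] yaw82.82 F [ 0.3  0.2 -0. ] w29.9 q [-0.16  0.5   1.49  0.    1.15 -0.03]
```

View pics/s16.png

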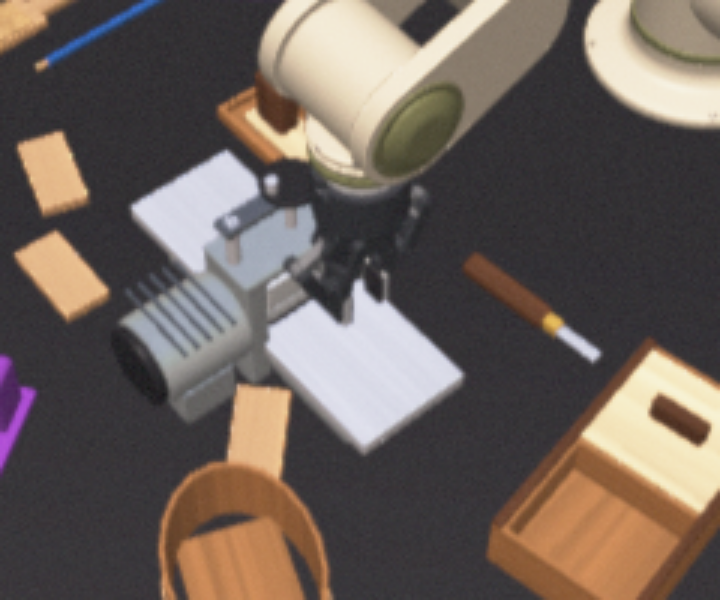

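View pics/t16.png

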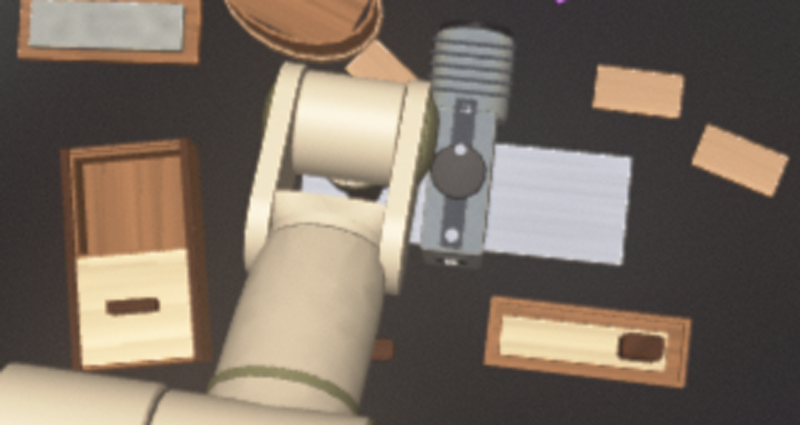

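View pics/w16.png

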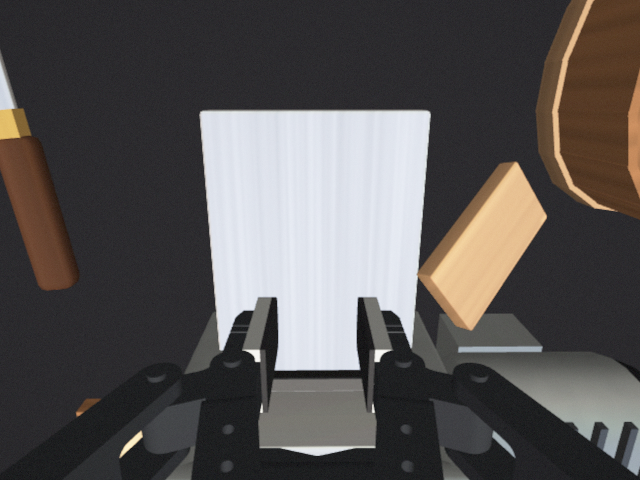

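```bash
python3 - <<'E'
from h import *
im,m=snap('wrist','w17'); m=viewer.camera_model('wrist')
print(im[250,490]); 
mk=cmask(im,im[250,490],40)
for b in blobs(im,m,mk,0.012,1500,20000): print(b)
im,m=snap('scene','s17')
for b in blobs(im,m,cmask(im,(232,190,140),28),0.012,250,1500): print(b)
cv2.imwrite('pics/s17.png',cv2.resize(im[250:350,230:350],None,fx=6,fy=6)[:,:,::-1])
E
python3 d.py
```

```text
[234 197 149]
{'px': (512.5224969862835, 234.98025608444922), 'xy': (659.2, 16.4), 'wh': (44.1, 88.7), 'longdeg': 44.4}
{'px': (577.6773555027712, 470.9303246239113), 'xy': (507.6, 698.5), 'wh': (43.6, 61.9), 'longdeg': -47.0}
{'px': (522.7214259463433, 457.21830209481806), 'xy': (538.3, 623.8), 'wh': (93.8, 194.0), 'longdeg': 5.8}
{'px': (293.41946308724835, 315.15044742729305), 'xy': (653.1, 8.5), 'wh': (40.6, 67.8), 'longdeg': 44.9}
{'px': (230.16599910992431, 260.68402314196703), 'xy': (644.8, -243.6), 'wh': (44.0, 87.5), 'longdeg': 81.3}
{'px': (226.98604401502948, 226.62211486849165), 'xy': (569.9, -346.1), 'wh': (44.2, 86.7), 'longdeg': 66.0}
{'px': (66.17030303030303, 181.52363636363637), 'xy': (795.6, -880.7), 'wh': (42.7, 180.9), 'longdeg': -89.4}
{'px': (198.41660079051383, 183.80579710144926), 'xy': (486.8, -544.0), 'wh': (47.7, 290.2), 'longdeg': -3.7}
{'px': (16.117698726394377, 138.21914800175668), 'xy': (801.0, -1169.9), 'wh': (77.9, 114.5), 'longdeg': -7.7}
t16.87 [545.7  31.9 124.6] yaw82.82 F [ 0.  -0.6 -0.2] w29.8 q [-0.16  0.5   1.49 -0.    1.15 -0.03]
```

View pics/s17.png

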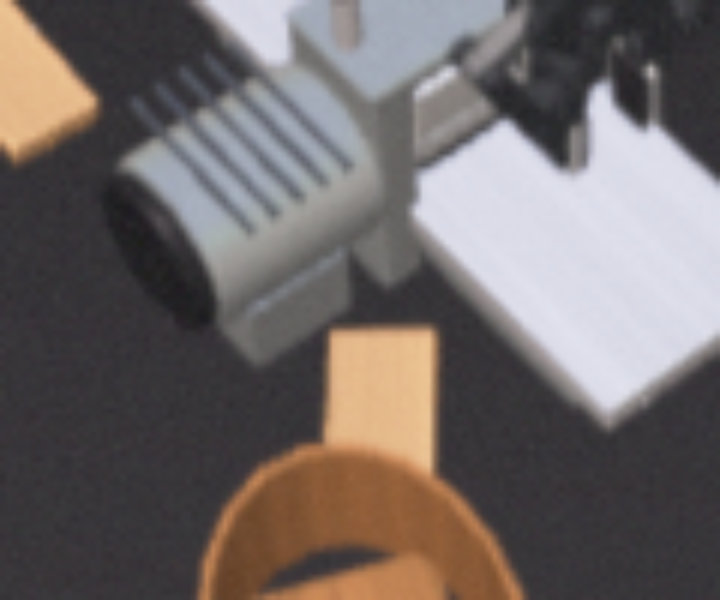

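View pics/w17.png

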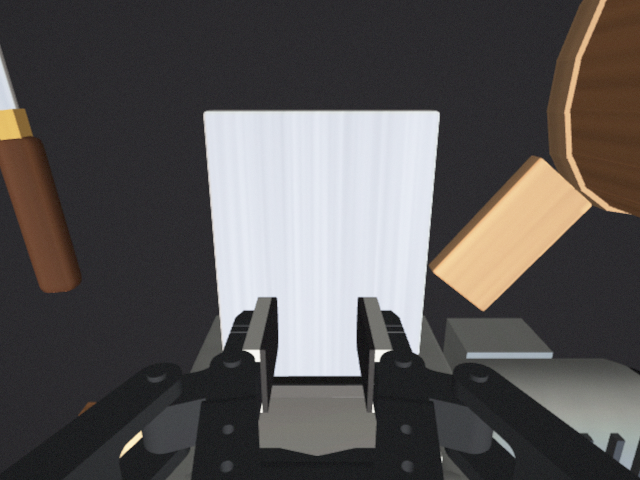

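Run:
```python
from h import *
im=cv2.imread('pics/t13.png')[:,:,::-1].copy(); m=viewer.camera_model('top')
h=cv2.cvtColor(im,cv2.COLOR_RGB2HSV)
mk=((h[...,2]>60)&(h[...,1]>70)).astype(np.uint8); mk[:,:215]=0;mk[:,305:]=0;mk[:95]=0;mk[175:]=0
cs,_=cv2.findContours(mk,cv2.RETR_EXTERNAL,cv2.CHAIN_APPROX_NONE)
c=max(cs,key=cv2.contourArea)
for z in (0.072,):
  P=np.array([plane(m,u,v,z)[:2] for u,v in c[:,0]],np.float32)*1000
  print(cv2.fitEllipse(P), P.min(0),P.max(0))
# wrist views: oval rim edges near blank
w=cv2.imread('pics/w17.png')
```

```text
((745.3956909179688, 104.96369171142578), (133.19161987304688, 188.7445526123047), 142.90699768066406) [666.6673    18.531088] [823.6942 190.5026]
```

The blank lies flat on the table at (659,16), 44°, between the outfeed and the oval box, and it has already passed the sander. The motor is close, so I'll grip it about 20 mm off-centre towards its far end.

Call:
{"fn": "play_rows", "kwargs": {"motion": [[58, 0.8, 0, 0, -1.4], [58, 1.6, 0, 0, -2.8], [58, 2.4, 0, 0, -4.2], [58, 3.2, -0.03, 0, -5.6], [58, 3.2, -0.03, 0, -7], [58, 3.2, -0.03, 0, -7.7], [58, 3.2, -0.03, 0, -7.7], [58, 3.2, -0.03, 0, -7.7], [58, 3.2, -0.03, 0, -7.7]]}}

```text
time_s: 17.62
eef_pos: [0.6738, 0.0307, 0.1249]
tcp_rot: [-3.141, 0.001, 0.776]
contact_force: [0.3, 0.4, 0.3]
width: 0.0578
```

```bash
python3 d.py 673.5 30.5 21 44.4;  python3 - <<'E'
from h import *
im,m=snap('wrist','w18');m=viewer.camera_model('wrist')
for b in blobs(im,m,cmask(im,(234,197,149),40),0.012,1500,30000): print(b)
E
```

```text
t17.62 [673.8  30.7 124.9] yaw44.43 F [0.3 0.4 0.3] w57.8 q [-0.13  0.7   1.09 -0.    1.35  0.67]
[673.5, 30.5, 21.0, 44.4] -> [-0.01 -0.01 -2.6 ] -0.01
{'px': (318.46021156040297, 269.71886059059), 'xy': (660.0, 15.2), 'wh': (44.8, 87.8), 'longdeg': 44.3}
```

View pics/w18.png

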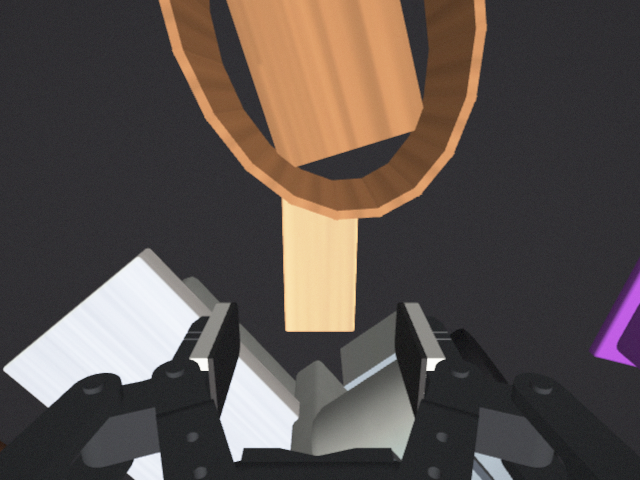

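Run:
```python
from h import *
m=viewer.camera_model('wrist')
for P in [(.6738,.0307,.012),(.6738,.0307,.072),(.6951,.0090,.02),(.6525,.0524,.02),(.660,.0152,.012)]: print(P,proj(m,P))
# oval rim nose
for uv in [(345,217),(290,203),(385,212)]: print(plane(m,*uv,.072)*1000)
# motor corners seen
for uv,z in [((340,345),.0),((415,300),.0),((152,250),.05)]: print(plane(m,*uv,z)*1000)
```

```text
(0.6738, 0.0307, 0.012) [317.33050138 236.05841534]
(0.6738, 0.0307, 0.072) [317.29822501 276.73979743]
(0.6951, 0.009, 0.02) [369.78443977 240.32004876]
(0.6525, 0.0524, 0.02) [264.89006875 240.44722429]
(0.66, 0.0152, 0.012) [319.65172139 268.12351557]
[702.82654213  42.01502868  72.        ]
[690.47647103  63.69406576  72.        ]
[716.71446906  31.08636655  72.        ]
[625.59927885 -38.24283361   0.        ]
[684.31758141 -49.29110596   0.        ]
[618.62575073  94.31501173  50.        ]
```

Call:
{"fn": "play_rows", "kwargs": {"motion": [[58, 0, 0, -0.8, 0], [58, 0, 0, -1.6, 0], [58, 0, 0, -2.2, 0], [58, 0, 0, -2.4, 0], [58, 0, 0, -2.4, 0], [58, 0, 0, -2.5, 0], [58, 0, 0, -2.57, 0], [58, 0, 0, -2.57, 0]]}}

```text
time_s: 18.33
eef_pos: [0.6746, 0.0306, 0.0236]
tcp_rot: [3.14, -0.001, 0.774]
contact_force: [0.6, -0.1, -0.1]
width: 0.0583
```

```bash
python3 d.py
```

```text
t18.33 [674.6  30.6  23.6] yaw44.33 F [ 0.6 -0.1 -0.1] w58.3 q [-0.13  0.81  1.19 -0.    1.14  0.67]
```

Call:
{"fn": "play_rows", "kwargs": {"motion": [[58, 0, 0, -0.03, 0], [30, 0, 0, -0.03, 0], [30, 0, 0, -0.03, 0], [30, 0, 0, -0.03, 0], [30, 0, 0, -0.03, 0], [30, 0, 0, -0.03, 0], [30, 0, 0, -0.03, 0]]}}

```text
time_s: 18.92
eef_pos: [0.6746, 0.0307, 0.0225]
tcp_rot: [3.14, -0.001, 0.774]
contact_force: [-0.8, 0.2, 6.2]
width: 0.0429
```

```bash
python3 d.py;  python3 - <<'E'
from h import *
im,m=snap('wrist','w19')
E
```

```text
t18.92 [674.6  30.7  22.5] yaw44.32 F [-0.8  0.2  6.2] w42.9 q [-0.13  0.81  1.19  0.    1.14  0.67]
```

View pics/w19.png

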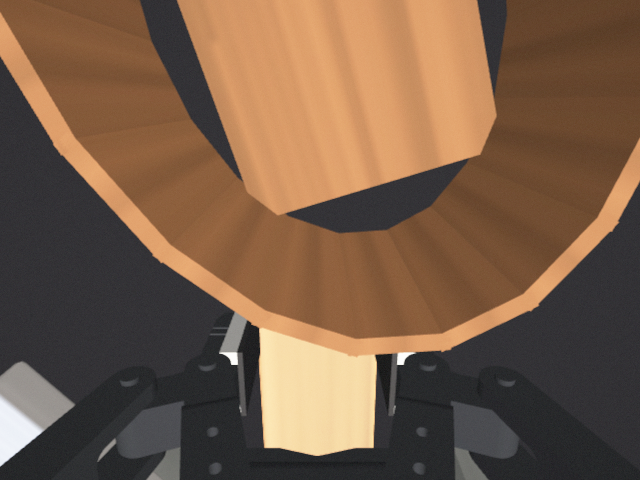

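Call:
{"fn": "play_rows", "kwargs": {"motion": [[30, -0.1, 0.02, 0.02, 0], [30, -0.25, 0.04, 0.05, 0], [30, -0.25, 0.04, 0.3, 0], [30, -0.25, 0.04, 0.9, 0], [30, -0.25, 0.04, 1.8, 0], [30, -0.25, 0.04, 2.6, 0], [30, -0.25, 0.04, 2.6, 0], [30, -0.25, 0.04, 2.6, 0]]}}

```text
time_s: 19.63
eef_pos: [0.6647, 0.0323, 0.128]
tcp_rot: [3.138, -0.003, 0.774]
contact_force: [-0.5, 0.4, -1.9]
width: 0.0424
```

```bash
python3 d.py 549 294 130 93.9;  python3 - <<'E'
from h import *
im,m=snap('wrist','w20');im,m=snap('scene','s20')
cv2.imwrite('pics/s20.png',cv2.resize(im[200:400,230:480],None,fx=3,fy=3)[:,:,::-1])
E
```

```text
t19.63 [664.7  32.3 128. ] yaw44.33 F [-0.5  0.4 -1.9] w42.4 q [-0.13  0.68  1.13 -0.    1.34  0.67]
[549.0, 294.0, 130.0, 93.9] -> [-2.89  6.54  0.05] 9.91
```

View pics/w20.png

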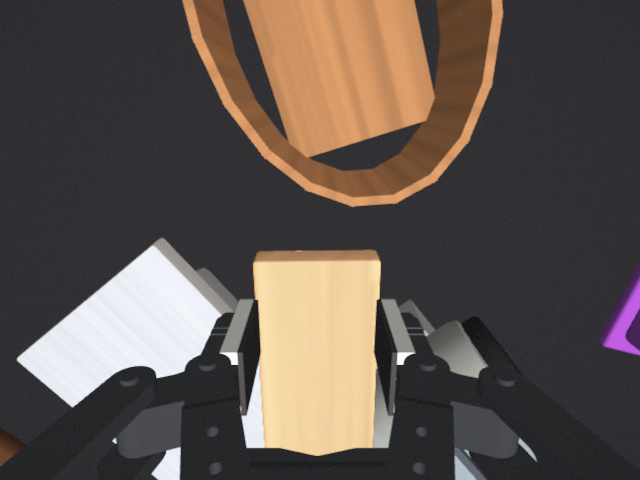

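View pics/s20.png

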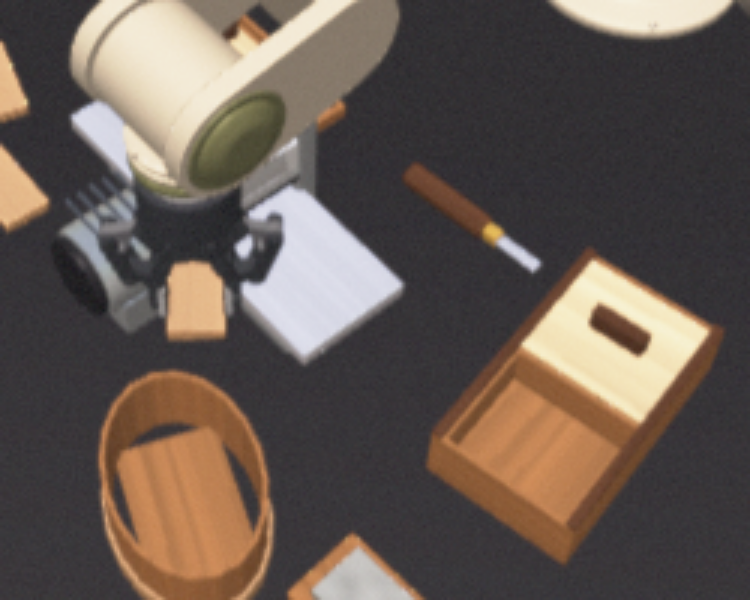

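Call:
{"fn": "play_rows", "kwargs": {"motion": [[30, -0.5, 0.9, 0.05, 1.2], [30, -1, 1.8, 0.05, 2.6], [30, -1.5, 2.7, 0.05, 4], [30, -2, 3.6, 0.05, 5.4], [30, -2.5, 4.5, 0.05, 6.8], [30, -3, 5.4, 0.05, 8.2], [30, -3.2, 6.3, 0.05, 9.6], [30, -3.3, 6.71, 0.05, 9.91], [30, -3.3, 6.71, 0.05, 9.91], [30, -3.3, 6.71, 0.05, 9.91], [30, -3.3, 6.71, 0.05, 9.91]]}}

```text
time_s: 20.65
eef_pos: [0.5321, 0.2997, 0.1265]
tcp_rot: [-3.14, 0.001, 1.637]
contact_force: [-0.2, -0.0, -0.5]
width: 0.0425
```

```bash
python3 d.py 532.5 300.7 31 93.9;  python3 - <<'E'
from h import *
im,m=snap('wrist','w21')
E
```

```text
t20.65 [532.1 299.7 126.5] yaw93.78 F [-0.2 -0.  -0.5] w42.5 q [ 0.32  0.59  1.3  -0.    1.25  0.25]
[532.5, 300.7, 31.0, 93.9] -> [ 0.01  0.02 -2.39] 0.02
```

View pics/w21.png

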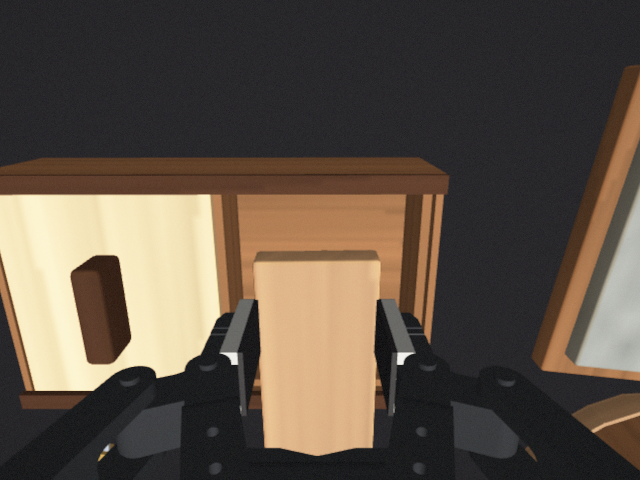

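Call:
{"fn": "play_rows", "kwargs": {"motion": [[30, 0.06, 0.02, -0.8, 0], [30, 0.06, 0.02, -1.6, 0], [30, 0.06, 0.02, -2.1, 0], [30, 0.06, 0.02, -2.36, 0], [30, 0.06, 0.02, -2.36, 0], [30, 0.06, 0.02, -2.36, 0]]}}

```text
time_s: 21.2
eef_pos: [0.5351, 0.3008, 0.0333]
tcp_rot: [3.141, 0.0, 1.637]
contact_force: [-0.1, 0.6, -0.2]
width: 0.0423
```

```bash
python3 d.py;  python3 - <<'E'
from h import *
im,m=snap('wrist','w22')
E
```

```text
t21.20 [535.1 300.8  33.3] yaw93.79 F [-0.1  0.6 -0.2] w42.3 q [ 0.32  0.71  1.38 -0.    1.05  0.25]
```

View pics/w22.png

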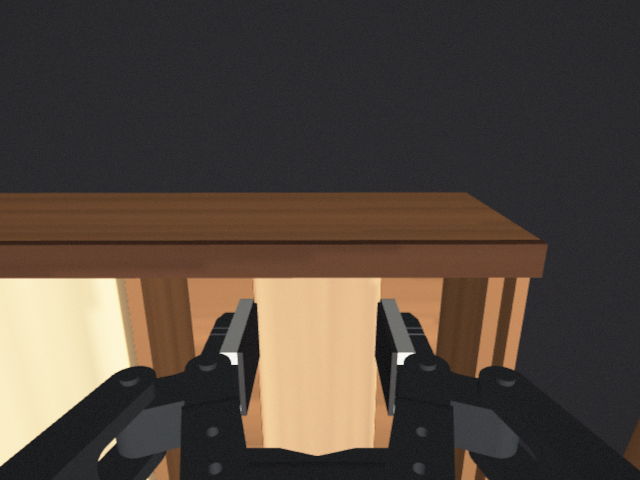

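Call:
{"fn": "play_rows", "kwargs": {"motion": [[30, 0, 0, -0.04, 0], [30, 0, 0, -0.04, 0], [54, 0, 0, -0.04, 0], [54, 0, 0, -0.04, 0], [54, 0, 0, -0.04, 0], [54, 0, 0, -0.04, 0], [54, 0, 0, 0.9, 0], [54, 0, 0, 1.9, 0], [54, 0, 0, 2.9, 0], [54, 0, 0, 3.5, 0], [54, 0, 0, 3.5, 0]]}}

```text
time_s: 22.17
eef_pos: [0.5363, 0.3022, 0.1791]
tcp_rot: [3.131, -0.003, 1.639]
contact_force: [0.5, -0.0, 1.2]
width: 0.054
```

```bash
python3 d.py 567 -345 150 66;  python3 - <<'E'
from h import *
im,m=snap('wrist','w23')
im,m=snap('top','t23')
for b in blobs(im,m,cmask(im,(218,173,133),25),0.012,250,1200): print(b)
im,m=snap('scene','s23')
cv2.imwrite('pics/s23.png',cv2.resize(im[200:400,260:480],None,fx=3,fy=3)[:,:,::-1])
for b in blobs(im,m,cmask(im,(232,190,140),28),0.012,250,1500): print(b)
E
```

```text
t22.17 [536.3 302.2 179.1] yaw93.88 F [ 0.5 -0.   1.2] w54.0 q [0.32 0.54 1.22 0.   1.36 0.25]
[567.0, -345.0, 150.0, 66.0] -> [  0.77 -16.18  -0.73] -5.58
{'px': (569.9104622871046, 303.9274939172749), 'xy': (303.9, -674.7), 'wh': (36.6, 119.3), 'longdeg': 19.1}
{'px': (197.34477124183005, 221.15441176470588), 'xy': (536.5, 273.7), 'wh': (46.1, 70.7), 'longdeg': -85.9}
{'px': (435.39200262209107, 203.93248115372006), 'xy': (569.0, -344.8), 'wh': (42.7, 87.5), 'longdeg': 66.0}
{'px': (394.90016750418755, 176.3581239530988), 'xy': (643.7, -242.4), 'wh': (42.8, 87.5), 'longdeg': 81.5}
{'px': (519.5198334429103, 455.5058075827306), 'xy': (541.3, 609.3), 'wh': (64.2, 185.6), 'longdeg': 6.4}
{'px': (409.3937536485697, 350.8990075890251), 'xy': (530.2, 278.9), 'wh': (44.7, 89.8), 'longdeg': -86.7}
{'px': (230.0908662900188, 260.7806026365348), 'xy': (644.7, -243.2), 'wh': (43.1, 85.3), 'longdeg': 81.1}
{'px': (227.04352617079886, 226.6203856749311), 'xy': (569.9, -346.1), 'wh': (44.1, 86.6), 'longdeg': 66.0}
{'px': (66.20695970695971, 181.3003663003663), 'xy': (792.6, -880.7), 'wh': (42.8, 181.7), 'longdeg': 88.7}
{'px': (197.6800356506239, 184.14735591206178), 'xy': (487.1, -543.7), 'wh': (47.0, 289.6), 'longdeg': -3.7}
{'px': (15.831366764995083, 138.20108161258602), 'xy': (802.1, -1168.2), 'wh': (71.8, 114.8), 'longdeg': -6.1}
```

View pics/w23.png

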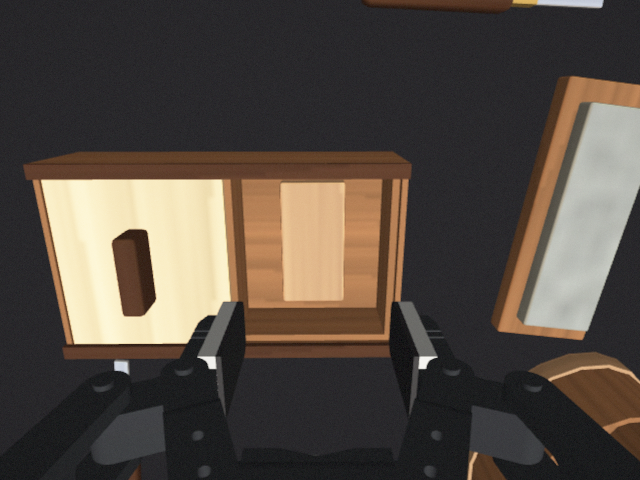

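View pics/s23.png

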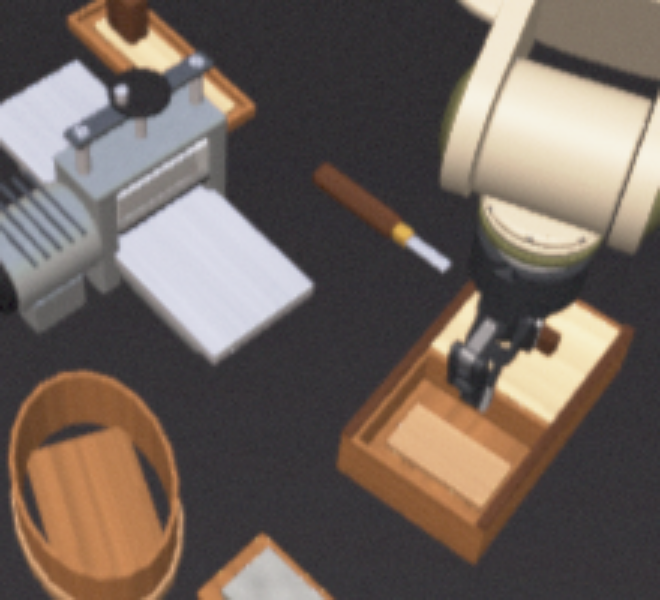

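Call:
{"fn": "play_rows", "kwargs": {"motion": [[60, 0, -0.3, 1, 0], [60, 0, -1, 2, 0], [60, 0, -2, 2.5, 0], [60, 0, -3, 2.5, 0], [60, 0, -4, 2.5, 0], [60, 0, -5, 2.5, 0], [60, 0, -6, 2.5, -1], [60, 0, -7, 2.5, -2], [60, 0, -8, 2.5, -3], [60, 0, -9, 2.5, -4], [60, 0.2, -10, 2.5, -5], [60, 0.4, -11, 2.5, -5.6]]}}

```text
time_s: 23.32
eef_pos: [0.5499, -0.1404, 0.2713]
tcp_rot: [-3.138, -0.0, 1.145]
contact_force: [0.2, 0.2, 0.6]
width: 0.0599
```

Call:
{"fn": "play_rows", "kwargs": {"motion": [[60, 0.2, -1, 0, 0], [60, 0.4, -2, 0, 0], [60, 0.4, -3, 0, 0], [60, 0.4, -4, -0.6, 0], [60, 0.4, -5, -1.6, 0], [60, 0.4, -5.2, -2.6, 0], [60, 0.4, -5.2, -3.4, 0], [60, 0.4, -5.2, -3.4, 0], [60, 0.4, -5.2, -3.4, 0], [60, 0.4, -5.2, -3.4, 0], [60, 0.4, -5.2, -3.4, 0]]}}

```text
time_s: 24.23
eef_pos: [0.5676, -0.3464, 0.1397]
tcp_rot: [3.138, 0.001, 1.151]
contact_force: [0.5, 0.2, -0.2]
width: 0.06
```

```bash
python3 d.py 569.5 -345.5 22 66;  python3 - <<'E'
from h import *
im,m=snap('wrist','w24');m=viewer.camera_model('wrist')
for b in blobs(im,m,cmask(im,(234,197,149),40),0.012,1500,30000): print(b)
E
```

```text
t24.23 [ 567.6 -346.4  139.7] yaw65.93 F [ 0.5  0.2 -0.2] w60.0 q [-0.73  0.66  1.11  0.    1.36 -0.31]
[569.5, -345.5, 22.0, 66.0] -> [ 0.05  0.02 -2.94] 0.01
{'px': (321.12855850212287, 219.86046147421175), 'xy': (571.0, -344.9), 'wh': (44.9, 89.1), 'longdeg': 65.9}
{'px': (377.79065110033906, 44.06916092032498), 'xy': (642.8, -261.0), 'wh': (44.6, 52.9), 'longdeg': 81.4}
```

View pics/w24.png

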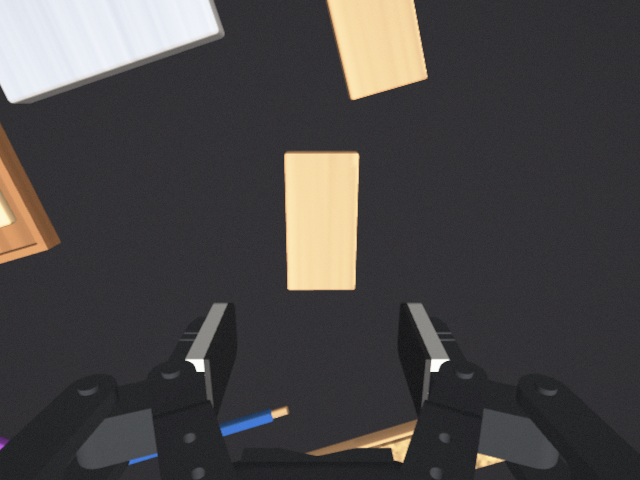

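Call:
{"fn": "play_rows", "kwargs": {"motion": [[60, 0.07, 0.03, -0.9, 0], [60, 0.07, 0.03, -1.9, 0], [60, 0.07, 0.03, -2.6, 0], [60, 0.07, 0.03, -2.95, 0], [60, 0.07, 0.03, -2.95, 0], [60, 0.07, 0.03, -2.95, 0], [30, 0.07, 0.03, -2.95, 0], [30, 0.07, 0.03, -2.95, 0], [30, 0.07, 0.03, -2.95, 0], [30, 0.07, 0.03, -2.95, 0], [30, 0.07, 0.03, -2.95, 0], [30, 0.07, 0.03, -2.95, 0]]}}

```text
time_s: 25.28
eef_pos: [0.5705, -0.346, 0.0221]
tcp_rot: [3.137, 0.001, 1.15]
contact_force: [0.3, 0.4, 7.0]
width: 0.0428
```

```bash
python3 d.py 521 -175 110 82.9
```

```text
t25.28 [ 570.5 -346.    22.1] yaw65.88 F [0.3 0.4 7. ] w42.8 q [-0.72  0.79  1.22  0.    1.12 -0.3 ]
[521.0, -175.0, 110.0, 82.9] -> [-1.24  4.28  2.2 ] 3.4
```

Call:
{"fn": "play_rows", "kwargs": {"motion": [[30, 0, 0, 1, 0], [30, 0, 0, 2.2, 0], [30, -0.3, 1, 2.2, 1.2], [30, -0.6, 2, 2.2, 2.4], [30, -0.9, 3, 2.2, 3.4], [30, -1.2, 3.8, 2.2, 3.4], [30, -1.22, 4.28, 2.2, 3.4], [30, -1.22, 4.28, 2.2, 3.4], [30, -1.22, 4.28, 2.2, 3.4], [30, -1.22, 4.28, 2.2, 3.4]]}}

```text
time_s: 26.12
eef_pos: [0.5212, -0.1751, 0.108]
tcp_rot: [3.139, 0.001, 1.446]
contact_force: [0.5, -0.5, -0.5]
width: 0.0426
```

```bash
python3 d.py 521.5 -175 73 82.9;  python3 - <<'E'
from h import *
im,m=snap('wrist','w25')
E
```

```text
t26.12 [ 521.2 -175.1  108. ] yaw82.86 F [ 0.5 -0.5 -0.5] w42.6 q [-0.54  0.52  1.51 -0.    1.11 -0.41]
[521.5, -175.0, 73.0, 82.9] -> [ 0.01  0.   -0.88] 0.01
```

View pics/w25.png

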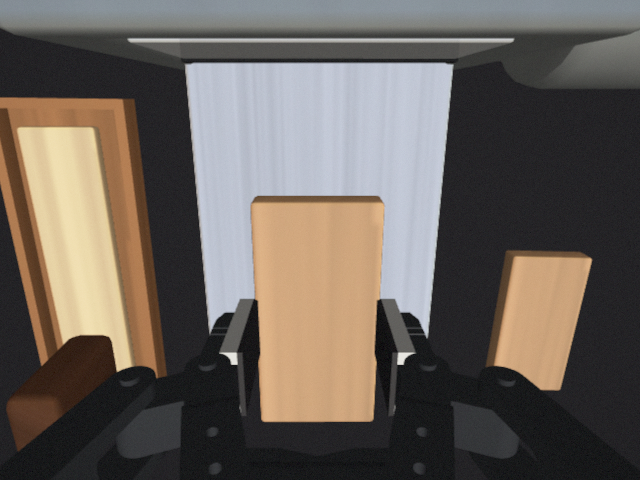

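Call:
{"fn": "play_rows", "kwargs": {"motion": [[30, 0, 0, -0.5, 0], [30, 0, 0, -0.87, 0], [30, 0, 0, -0.87, 0], [30, 0, 0, -0.87, 0], [60, 0, 0, -0.87, 0], [60, 0, 0, -0.87, 0], [60, 0, 0, -0.87, 0], [60, 0, 0, 0.3, 0], [60, 0, 0, 1.5, 0], [60, 0, 0, 1.5, 0], [60, 0, 0, 1.5, 0]]}}

```text
time_s: 27.08
eef_pos: [0.5219, -0.1748, 0.1711]
tcp_rot: [3.134, 0.003, 1.446]
contact_force: [-0.3, -0.1, -0.2]
width: 0.0602
```

```bash
python3 d.py 378 -230.5 135 82.9;  python3 - <<'E'
from h import *
im,m=snap('wrist','w26')
E
```

```text
t27.08 [ 521.9 -174.8  171.1] yaw82.88 F [-0.3 -0.1 -0.2] w60.2 q [-0.54  0.45  1.43  0.    1.26 -0.41]
[378.0, -230.5, 135.0, 82.9] -> [-3.6  -1.39 -0.9 ] 0.0
```

View pics/w26.png

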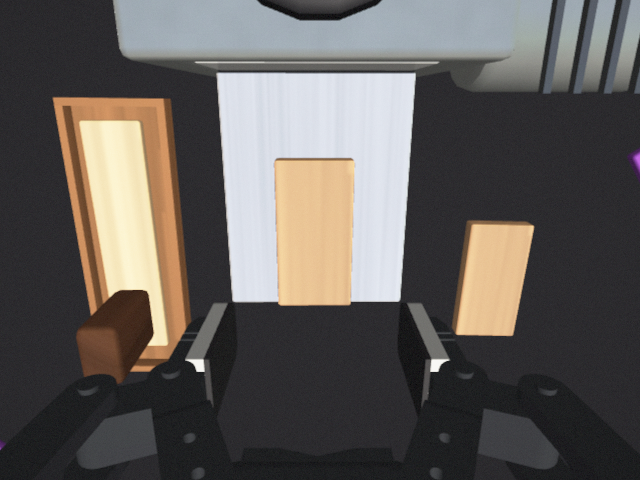

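Call:
{"fn": "play_rows", "kwargs": {"motion": [[60, -1, -0.4, -0.2, 0], [60, -2, -0.8, -0.5, 0], [60, -3, -1.2, -0.9, 0], [60, -3.6, -1.39, -0.9, 0], [60, -3.6, -1.39, -0.9, 0], [60, -3.6, -1.39, -0.9, 0], [60, -3.6, -1.39, -0.9, 0], [60, -3.6, -1.39, -0.9, 0]]}}

```text
time_s: 27.8
eef_pos: [0.3773, -0.2295, 0.1307]
tcp_rot: [3.142, -0.0, 1.447]
contact_force: [0.4, -0.7, 0.3]
width: 0.0601
```

```bash
python3 d.py 378 -230.5 59.6 82.8;  python3 - <<'E'
from h import *
im,m=snap('wrist','w27')
E
```

```text
t27.80 [ 377.3 -229.5  130.7] yaw82.92 F [ 0.4 -0.7  0.3] w60.1 q [-0.82  0.33  1.77  0.    1.04 -0.69]
[378.0, -230.5, 59.6, 82.8] -> [ 0.02 -0.03 -1.78] -0.02
```

View pics/w27.png

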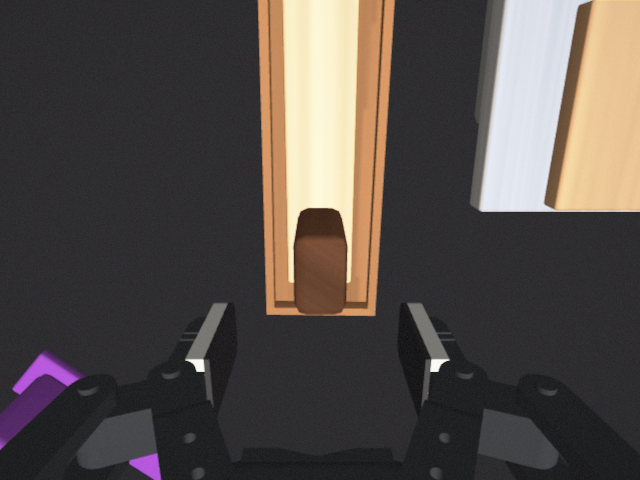

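Call:
{"fn": "play_rows", "kwargs": {"motion": [[60, 0.02, -0.02, -0.9, 0], [60, 0.02, -0.02, -1.6, 0], [60, 0.02, -0.02, -1.78, 0], [60, 0.02, -0.02, -1.78, 0], [60, 0.02, -0.02, -1.78, 0], [10, 0.02, -0.02, -1.78, 0], [10, 0.02, -0.02, -1.78, 0], [10, 0.02, -0.02, -1.78, 0], [10, 0.02, -0.02, -1.78, 0], [10, 0.02, -0.02, -1.78, 0], [10, 0.02, -0.02, -1.78, 0]]}}

```text
time_s: 28.77
eef_pos: [0.3778, -0.2309, 0.0609]
tcp_rot: [3.14, 0.001, 1.446]
contact_force: [1.1, 0.9, 7.2]
width: 0.0251
```

```bash
python3 d.py 496 -381.5 140 82.9 496 -381.5 108 82.9
```

```text
t28.77 [ 377.8 -230.9   60.9] yaw82.87 F [1.1 0.9 7.2] w25.1 q [-0.82  0.45  1.85  0.    0.83 -0.69]
[496.0, -381.5, 140.0, 82.9] -> [ 2.96 -3.77  1.98] 0.01
[496.0, -381.5, 108.0, 82.9] -> [ 2.96 -3.77  1.18] 0.01
```

Call:
{"fn": "play_rows", "kwargs": {"motion": [[10, 0, 0, 1, 0], [10, 0, 0, 2, 0], [10, 0.6, -1, 2, 0], [10, 1.5, -2, 2, 0], [10, 2.2, -3, 2, 0], [10, 2.96, -3.77, 2, 0], [10, 2.96, -3.77, 2, 0], [10, 2.96, -3.77, 1.6, 0], [10, 2.96, -3.77, 1.2, 0], [10, 2.96, -3.77, 1.2, 0], [10, 2.96, -3.77, 1.2, 0], [10, 2.96, -3.77, 1.2, 0]]}}

```text
time_s: 29.77
eef_pos: [0.4959, -0.3814, 0.109]
tcp_rot: [3.141, 0.001, 1.446]
contact_force: [0.2, 0.8, -1.7]
width: 0.0249
```

```bash
python3 d.py 524 -155 107 82.9;python3 - <<'E'
from h import *
im,m=snap('scene','s28')
cv2.imwrite('pics/s28.png',cv2.resize(im[150:330,190:400],None,fx=3,fy=3)[:,:,::-1])
E
```

```text
t29.77 [ 495.9 -381.4  109. ] yaw82.87 F [ 0.2  0.8 -1.7] w24.9 q [-0.84  0.63  1.28  0.    1.23 -0.72]
[524.0, -155.0, 107.0, 82.9] -> [ 0.7   5.66 -0.05] 0.01
```

View pics/s28.png

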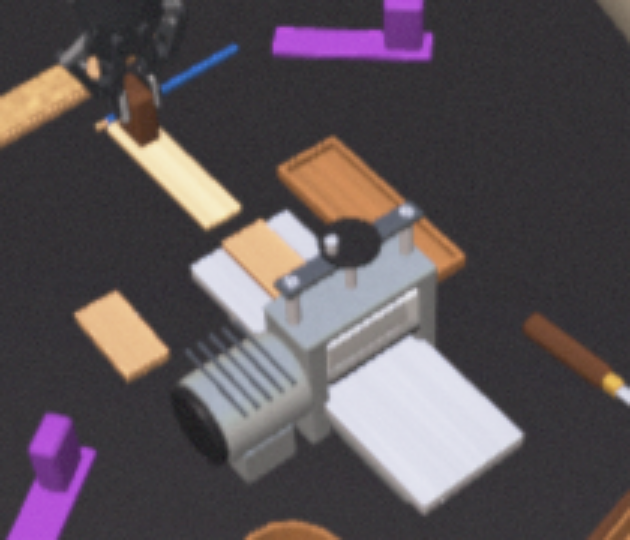

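Call:
{"fn": "play_rows", "kwargs": {"motion": [[10, 0.06, 0.5, 0, 0], [10, 0.12, 1, 0, 0], [10, 0.19, 1.5, -0.04, 0], [10, 0.25, 2, -0.04, 0], [10, 0.31, 2.5, -0.04, 0], [10, 0.37, 3, -0.04, 0], [10, 0.43, 3.5, -0.04, 0], [10, 0.5, 4, -0.04, 0], [10, 0.56, 4.5, -0.04, 0], [10, 0.62, 5, -0.04, 0], [10, 0.68, 5.5, -0.04, 0], [10, 0.71, 5.74, -0.04, 0]]}}

```text
time_s: 30.82
eef_pos: [0.5244, -0.1499, 0.1074]
tcp_rot: [3.14, 0.0, 1.448]
contact_force: [0.4, -0.2, -1.6]
width: 0.0249
```

```bash
python3 d.py 496 -381.5 109 82.9 ;python3 - <<'E'
from h import *
im,m=snap('wrist','w29')
im,m=snap('scene','s29')
cv2.imwrite('pics/s29.png',cv2.resize(im[150:330,190:400],None,fx=3,fy=3)[:,:,::-1])
for b in blobs(im,m,cmask(im,(232,180,130),28),.062,250,2500): print(b)
E
```

```text
t30.82 [ 524.4 -149.9  107.4] yaw82.95 F [ 0.4 -0.2 -1.6] w24.9 q [-0.5   0.52  1.52  0.    1.1  -0.37]
[496.0, -381.5, 109.0, 82.9] -> [-0.71 -5.79  0.04] -0.01
{'px': (576.1884781884781, 470.98201798201796), 'xy': (539.8, 686.1), 'wh': (41.6, 75.4), 'longdeg': -47.0}
{'px': (529.4883957064113, 455.8965767333913), 'xy': (560.0, 661.9), 'wh': (174.7, 187.3), 'longdeg': 5.8}
{'px': (409.3635382955771, 350.94093851132686), 'xy': (556.2, 291.3), 'wh': (44.6, 86.4), 'longdeg': -86.1}
{'px': (329.5100622027076, 285.1174533479693), 'xy': (545.5, 32.9), 'wh': (41.5, 88.8), 'longdeg': 82.6}
{'px': (230.15186615186616, 260.77520377520375), 'xy': (665.8, -208.1), 'wh': (42.8, 85.6), 'longdeg': 80.8}
{'px': (65.84484848484848, 181.72), 'xy': (807.0, -818.8), 'wh': (38.8, 178.2), 'longdeg': 88.1}
{'px': (198.7132439426017, 183.83815572806398), 'xy': (515.4, -494.4), 'wh': (48.0, 279.4), 'longdeg': -3.1}
{'px': (16.273390036452003, 138.11016605913323), 'xy': (814.4, -1092.4), 'wh': (78.2, 111.3), 'longdeg': -7.0}
{'px': (130.8475018642804, 162.37928784489185), 'xy': (625.5, -833.2), 'wh': (231.9, 344.1), 'longdeg': -86.8}
{'px': (264.4525959367946, 50.92911963882619), 'xy': (-102.7, -912.5), 'wh': (281.5, 290.6), 'longdeg': -46.0}
```

View pics/s29.png

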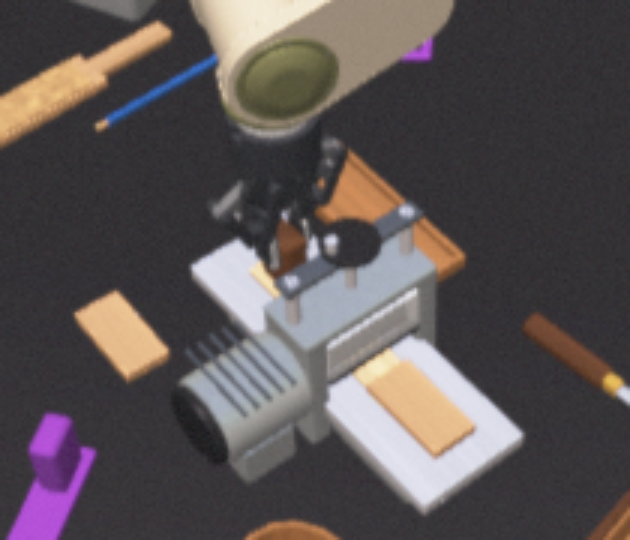

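Call:
{"fn": "play_rows", "kwargs": {"motion": [[10, -0.12, -1, 0.04, 0], [10, -0.25, -2, 0.04, 0], [10, -0.37, -3, 0.04, 0], [10, -0.5, -4, 0.04, 0], [10, -0.62, -5, 0.04, 0], [10, -0.71, -5.76, 0.04, 0], [10, -0.71, -5.76, 0.85, 0], [10, -0.71, -5.76, 0.85, 0], [10, -0.71, -5.76, 0.85, 0]]}}

```text
time_s: 31.67
eef_pos: [0.4955, -0.3838, 0.1417]
tcp_rot: [3.139, 0.003, 1.445]
contact_force: [0.2, -0.1, -2.2]
width: 0.0253
```

```bash
python3 d.py 378 -230.7 140 82.8
```

```text
t31.67 [ 495.5 -383.8  141.7] yaw82.79 F [ 0.2 -0.1 -2.2] w25.3 q [-0.85  0.6   1.24 -0.    1.3  -0.72]
[378.0, -230.7, 140.0, 82.8] -> [-2.94  3.83 -0.04] 0.0
```

Call:
{"fn": "play_rows", "kwargs": {"motion": [[10, -0.7, 0.8, 0, 0], [10, -1.5, 1.8, 0, 0], [10, -2.2, 2.8, 0, 0], [10, -2.94, 3.8, 0, 0], [10, -2.94, 3.8, 0, 0], [10, -2.94, 3.8, 0, 0], [10, -2.94, 3.8, -0.9, 0], [10, -2.94, 3.8, -1.2, 0], [10, -2.94, 3.8, -1.2, 0], [10, -2.94, 3.8, -1.2, 0], [10, -2.94, 3.8, -1.2, 0]]}}

```text
time_s: 32.58
eef_pos: [0.3785, -0.2306, 0.0928]
tcp_rot: [3.141, 0.001, 1.446]
contact_force: [-0.5, -0.4, -1.2]
width: 0.0252
```

```bash
python3 d.py 378 -230.7 61 82.8
```

```text
t32.58 [ 378.5 -230.6   92.8] yaw82.88 F [-0.5 -0.4 -1.2] w25.2 q [-0.82  0.4   1.82 -0.    0.93 -0.69]
[378.0, -230.7, 61.0, 82.8] -> [-0.01 -0.   -0.79] -0.02
```

Call:
{"fn": "play_rows", "kwargs": {"motion": [[10, 0, 0, -0.5, 0], [10, 0, 0, -0.8, 0], [10, 0, 0, -0.8, 0], [10, 0, 0, -0.8, 0], [60, 0, 0, -0.8, 0], [60, 0, 0, -0.8, 0], [60, 0, 0, -0.8, 0], [60, 0, 0, 0.2, 0], [60, 0, 0, 1.2, 0], [60, 0, 0, 1.2, 0]]}}

```text
time_s: 33.42
eef_pos: [0.38, -0.232, 0.1461]
tcp_rot: [3.133, 0.007, 1.447]
contact_force: [0.8, -1.0, 1.6]
width: 0.0602
```

```bash
python3 d.py 546 33 130 82.8
python3 - <<'E'
from h import *
im,m=snap('wrist','w30')
im,m=snap('top','t30')
for b in blobs(im,m,cmask(im,(218,165,120),28),0.062,250,1200): print(b)
E
```

```text
t33.42 [ 380.  -232.   146.1] yaw82.88 F [ 0.8 -1.   1.6] w60.2 q [-0.82  0.31  1.74 -0.    1.07 -0.69]
[546.0, 33.0, 130.0, 82.8] -> [ 4.15  6.62 -0.4 ] -0.02
{'px': (570.0093567251462, 304.76764132553603), 'xy': (300.6, -655.7), 'wh': (37.1, 126.6), 'longdeg': 19.8}
{'px': (193.23324234152258, 221.57537154989382), 'xy': (528.9, 272.5), 'wh': (45.1, 87.1), 'longdeg': -85.9}
{'px': (288.4984423676012, 213.72928348909656), 'xy': (543.2, 32.7), 'wh': (43.0, 87.4), 'longdeg': 82.8}
{'px': (394.7931264597931, 176.31464798131464), 'xy': (633.3, -236.7), 'wh': (41.7, 84.8), 'longdeg': 81.5}
```

View pics/w30.png

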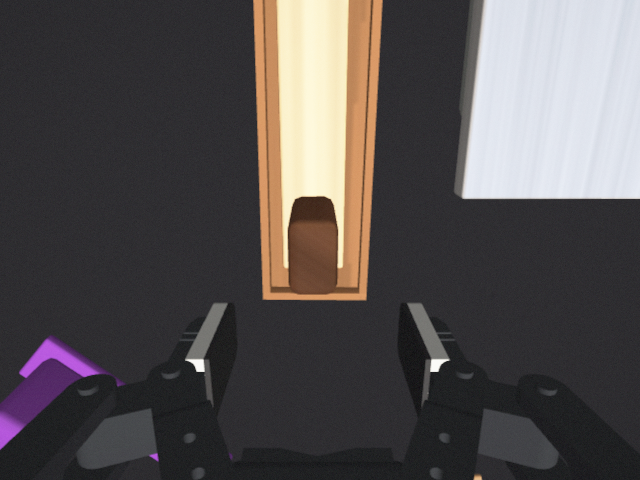

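Call:
{"fn": "play_rows", "kwargs": {"motion": [[60, 0, 1, 1, 0], [60, 0, 2, 1.4, 0], [60, 0, 3, 1.4, 0], [60, 0, 4, 1.4, 0], [60, 0, 5, 1.4, 0], [60, 0, 6, 1.4, 0], [60, 0.5, 6.9, 1.4, 0], [60, 1.4, 6.9, 1.4, 0], [60, 2.3, 6.9, 1.2, 0], [60, 3.2, 6.8, 0.8, 0], [60, 4.15, 6.65, 0, 0], [60, 4.15, 6.65, -0.5, 0]]}}

```text
time_s: 34.52
eef_pos: [0.5478, 0.0353, 0.1176]
tcp_rot: [3.14, 0.0, 1.446]
contact_force: [-0.5, 0.1, -0.6]
width: 0.0601
```

Call:
{"fn": "play_rows", "kwargs": {"motion": [[60, 0, 0, 0, 0], [60, 0, 0, 0, 0], [60, 0, 0, 0, 0], [60, 0, 0, 0, 0]]}}

```text
time_s: 34.85
eef_pos: [0.5438, 0.036, 0.1217]
tcp_rot: [3.14, 0.0, 1.446]
contact_force: [-0.9, 0.2, -0.4]
width: 0.0599
```

```bash
python3 d.py 546 33 71.5 82.8;  python3 - <<'E'
from h import *
im,m=snap('wrist','w31');m=viewer.camera_model('wrist')
for b in blobs(im,m,cmask(im,(234,192,143),40),0.062,1500,50000): print(b)
E
```

```text
t34.85 [543.8  36.  121.7] yaw82.88 F [-0.9  0.2 -0.4] w59.9 q [-0.15  0.5   1.5   0.    1.14 -0.03]
[546.0, 33.0, 71.5, 82.8] -> [ 0.05 -0.07 -1.26] -0.02
{'px': (322.3049166825065, 267.4314029863355), 'xy': (545.6, 34.1), 'wh': (44.4, 89.0), 'longdeg': 82.8}
```

View pics/w31.png

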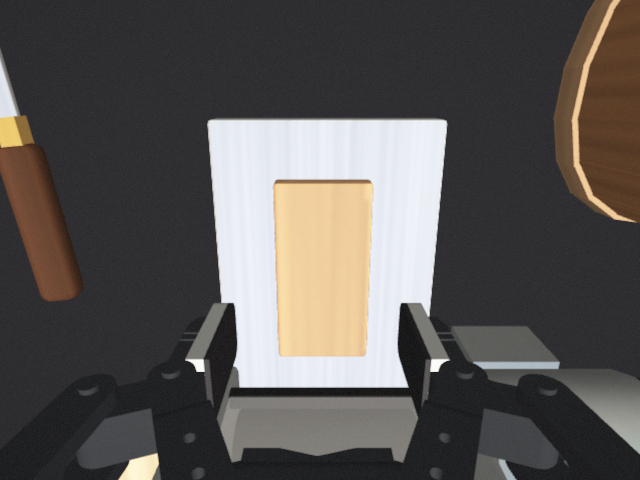

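Call:
{"fn": "play_rows", "kwargs": {"motion": [[60, 0.05, -0.04, -0.6, 0], [60, 0.05, -0.04, -1.1, 0], [60, 0.05, -0.04, -1.25, 0], [60, 0.05, -0.04, -1.25, 0], [60, 0.05, -0.04, -1.25, 0], [60, 0.05, -0.04, -1.25, 0]]}}

```text
time_s: 35.4
eef_pos: [0.5467, 0.0343, 0.0716]
tcp_rot: [3.139, 0.0, 1.446]
contact_force: [0.1, -0.9, -0.2]
width: 0.0602
```

```bash
python3 d.py 545.6 34.1 71.5 82.8
```

```text
t35.40 [546.7  34.3  71.6] yaw82.87 F [ 0.1 -0.9 -0.2] w60.2 q [-0.15  0.57  1.55  0.    1.02 -0.03]
[545.6, 34.1, 71.5, 82.8] -> [-0.03 -0.   -0.  ] -0.01
```

Call:
{"fn": "play_rows", "kwargs": {"motion": [[45, 0, 0, 0, 0], [35, 0, 0, 0, 0], [30, 0, 0, 0, 0], [30, 0, 0, 0, 0], [30, 0, 0, 0, 0], [30, 0, 0, 0, 0], [30, 0, 0, 0, 0], [30, 0, 0, 0, 0]]}}

```text
time_s: 36.07
eef_pos: [0.5466, 0.0343, 0.0718]
tcp_rot: [3.139, 0.0, 1.446]
contact_force: [-1.9, 0.7, 8.6]
width: 0.0428
```

```bash
python3 d.py ;  python3 - <<'E'
from h import *
im,m=snap('wrist','w32')
E
```

```text
t36.07 [546.6  34.3  71.8] yaw82.87 F [-1.9  0.7  8.6] w42.8 q [-0.15  0.57  1.55 -0.    1.02 -0.03]
```

View pics/w32.png

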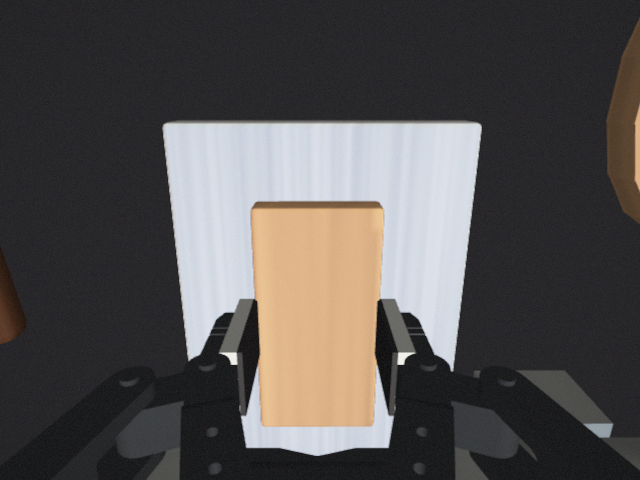

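```bash
python3 d.py 536 280.5 130 93.9
```

```text
t36.12 [546.6  34.2  71.8] yaw82.87 F [-1.7 -0.3  9.2] w42.7 q [-0.15  0.57  1.55 -0.    1.02 -0.03]
[536.0, 280.5, 130.0, 93.9] -> [-0.27  6.16  1.46] 2.21
```

Call:
{"fn": "play_rows", "kwargs": {"motion": [[30, 0, 0, 0.5, 0], [30, 0, 0, 1.4, 0], [30, 0, 0.9, 1.45, 0], [30, 0, 1.8, 1.45, 0], [30, -0.05, 2.7, 1.45, 0.5], [30, -0.1, 3.6, 1.45, 1], [30, -0.15, 4.5, 1.45, 1.5], [30, -0.2, 5.4, 1.45, 2], [30, -0.26, 6.15, 1.45, 2.21], [30, -0.26, 6.15, 1.45, 2.21], [30, -0.26, 6.15, 1.45, 2.21], [30, -0.26, 6.15, 1.45, 2.21]]}}

```text
time_s: 37.12
eef_pos: [0.5357, 0.2799, 0.1284]
tcp_rot: [3.141, 0.0, 1.639]
contact_force: [0.0, -1.3, -0.0]
width: 0.0429
```

```bash
python3 d.py 536 280.5 43 93.9;  python3 - <<'E'
from h import *
im,m=snap('wrist','w33')
E
```

```text
t37.12 [535.7 279.9 128.4] yaw93.91 F [ 0.  -1.3 -0. ] w42.9 q [ 0.29  0.58  1.32 -0.    1.24  0.22]
[536.0, 280.5, 43.0, 93.9] -> [ 0.01  0.02 -2.14] -0.0
```

View pics/w33.png

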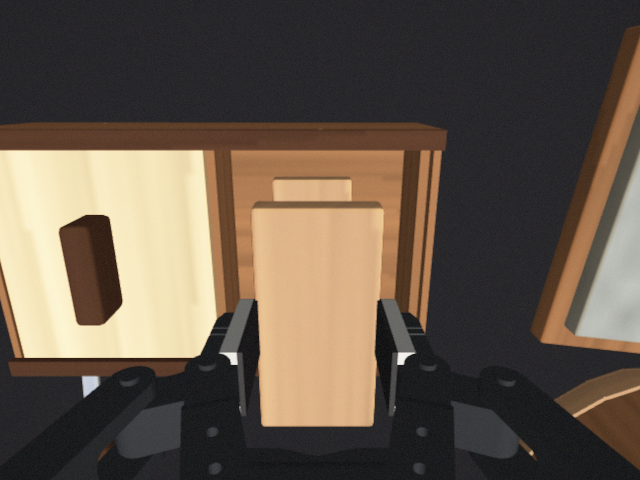

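Call:
{"fn": "play_rows", "kwargs": {"motion": [[30, -0.03, 0, -0.8, 0], [30, -0.03, 0, -1.6, 0], [30, -0.03, 0, -2, 0], [30, -0.03, 0, -2.12, 0], [30, -0.03, 0, -2.12, 0], [30, -0.03, 0, -2.12, 0]]}}

```text
time_s: 37.67
eef_pos: [0.5352, 0.2793, 0.044]
tcp_rot: [3.141, -0.0, 1.637]
contact_force: [-0.0, -0.2, 0.1]
width: 0.0433
```

Call:
{"fn": "play_rows", "kwargs": {"motion": [[30, 0, 0, -0.03, 0], [54, 0, 0, -0.03, 0], [54, 0, 0, -0.03, 0], [54, 0, 0, -0.03, 0], [54, 0, 0, -0.03, 0], [54, 0, 0, 0.9, 0], [54, 0, 0, 1.9, 0], [54, 0, 0, 2.9, 0], [54, 0, 0, 3.5, 0], [54, 0, 0, 3.5, 0]]}}

```text
time_s: 38.5
eef_pos: [0.5363, 0.281, 0.1895]
tcp_rot: [3.131, -0.002, 1.639]
contact_force: [-0.1, 0.7, 1.5]
width: 0.0543
```

```bash
python3 d.py 644.5 -243 150 81.3;  python3 - <<'E'
from h import *
im,m=snap('wrist','w34')
im,m=snap('top','t34')
for b in blobs(im,m,cmask(im,(218,173,133),25),0.012,250,1200): print(b)
im,m=snap('scene','s34')
for b in blobs(im,m,cmask(im,(232,190,140),28),0.012,250,1500): print(b)
E
```

```text
t38.50 [536.3 281.  189.5] yaw93.93 F [-0.1  0.7  1.5] w54.3 q [0.29 0.52 1.24 0.   1.37 0.22]
[644.5, -243.0, 150.0, 81.3] -> [  2.71 -13.1   -0.99] -2.53
{'px': (569.8629856850715, 303.77402862985684), 'xy': (303.8, -675.4), 'wh': (35.1, 119.5), 'longdeg': 17.6}
{'px': (201.5169946332737, 220.546213476446), 'xy': (536.9, 263.0), 'wh': (44.6, 50.4), 'longdeg': -86.7}
{'px': (394.9646821392533, 176.3716784392869), 'xy': (643.7, -242.4), 'wh': (42.8, 87.5), 'longdeg': 81.5}
{'px': (577.2914841849148, 470.8588807785888), 'xy': (508.4, 699.1), 'wh': (41.6, 59.3), 'longdeg': -47.0}
{'px': (519.1889035667107, 455.6327608982827), 'xy': (543.0, 602.5), 'wh': (50.1, 184.9), 'longdeg': 6.4}
{'px': (408.59457236842104, 346.88130482456137), 'xy': (523.0, 270.8), 'wh': (46.6, 95.6), 'longdeg': -84.9}
{'px': (230.093591516828, 260.6187183033656), 'xy': (644.6, -243.4), 'wh': (43.4, 85.7), 'longdeg': 81.6}
{'px': (66.1394495412844, 181.2709480122324), 'xy': (778.3, -877.4), 'wh': (42.1, 184.4), 'longdeg': 79.1}
{'px': (197.73633531577457, 184.0957235910507), 'xy': (487.2, -543.4), 'wh': (46.4, 289.6), 'longdeg': -3.7}
{'px': (15.809248554913294, 138.240366088632), 'xy': (801.8, -1169.4), 'wh': (74.2, 114.7), 'longdeg': -6.4}
```

View pics/w34.png

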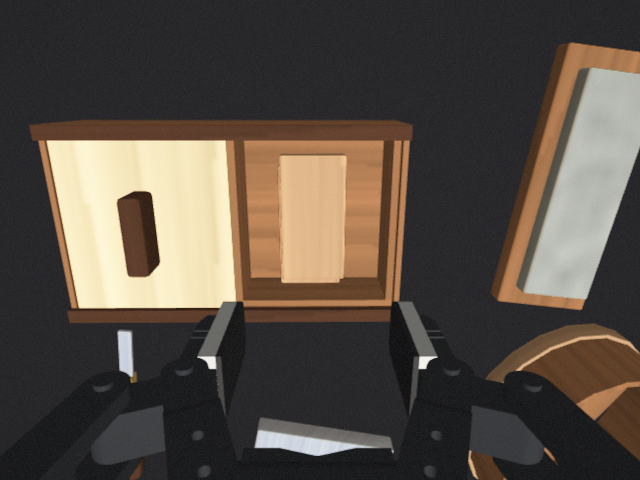

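View pics/s34.png

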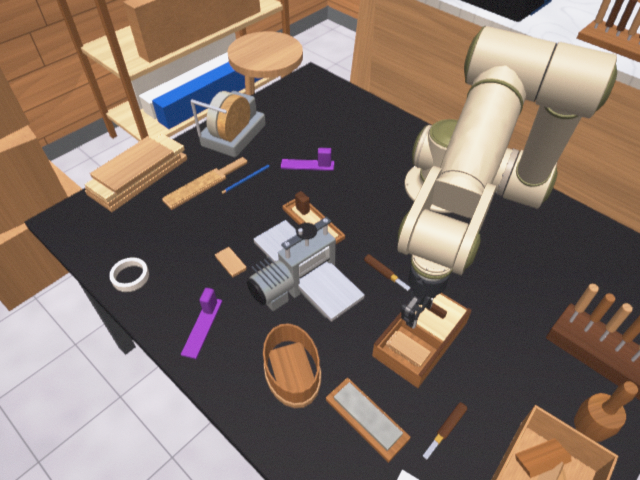

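Call:
{"fn": "play_rows", "kwargs": {"motion": [[60, 0, -0.3, 1, 0], [60, 0, -1, 2, 0], [60, 0, -2, 2.3, 0], [60, 0, -3, 2.3, 0], [60, 0, -4, 2.3, 0], [60, 0, -5, 2.3, -0.5], [60, 0, -6, 2.3, -1], [60, 0, -7, 2.3, -1.5], [60, 0, -8, 2.3, -2], [60, 0, -9, 2.3, -2.5], [60, 0.4, -10, 2.3, -2.5], [60, 0.9, -11, 2.3, -2.5]]}}

```text
time_s: 39.65
eef_pos: [0.5678, -0.1578, 0.274]
tcp_rot: [-3.139, -0.001, 1.42]
contact_force: [1.3, 0.7, -1.1]
width: 0.0599
```

Call:
{"fn": "play_rows", "kwargs": {"motion": [[60, 0.6, -0.8, 0, 0], [60, 1.3, -1.6, -0.5, 0], [60, 1.8, -2.1, -1.2, 0], [60, 1.8, -2.1, -2.2, 0], [60, 1.8, -2.1, -3.2, 0], [60, 1.8, -2.1, -3.6, 0], [60, 1.8, -2.1, -3.6, 0], [60, 1.8, -2.1, -3.6, 0], [60, 1.8, -2.1, -3.6, 0]]}}

```text
time_s: 40.4
eef_pos: [0.6411, -0.24, 0.1326]
tcp_rot: [3.14, 0.001, 1.421]
contact_force: [-0.3, 1.0, 0.5]
width: 0.0598
```

```bash
python3 d.py 644.5 -243 22 81.3;  python3 - <<'E'
from h import *
im,m=snap('wrist','w35');m=viewer.camera_model('wrist')
for b in blobs(im,m,cmask(im,(234,197,149),40),0.012,1500,30000): print(b)
E
```

```text
t40.40 [ 641.1 -240.   132.6] yaw81.42 F [-0.3  1.   0.5] w59.8 q [-0.53  0.71  1.05 -0.    1.38 -0.38]
[644.5, -243.0, 22.0, 81.3] -> [ 0.09 -0.08 -2.77] -0.02
{'px': (326.11580307357536, 230.32658438732486), 'xy': (646.0, -242.6), 'wh': (44.8, 88.8), 'longdeg': 81.3}
```

View pics/w35.png

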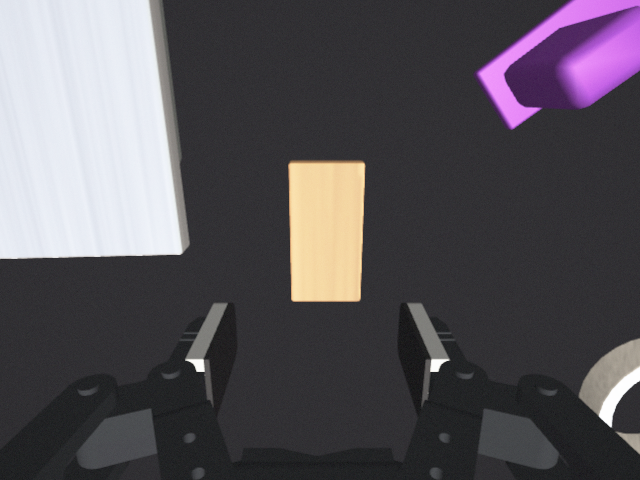

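Call:
{"fn": "play_rows", "kwargs": {"motion": [[60, 0.12, -0.06, -0.9, 0], [60, 0.12, -0.06, -1.9, 0], [60, 0.12, -0.06, -2.5, 0], [60, 0.12, -0.06, -2.77, 0], [60, 0.12, -0.06, -2.77, 0], [60, 0.12, -0.06, -2.77, 0], [30, 0.12, -0.06, -2.77, 0], [30, 0.12, -0.06, -2.77, 0], [30, 0.12, -0.06, -2.77, 0], [30, 0.12, -0.06, -2.77, 0], [30, 0.12, -0.06, -2.77, 0], [30, 0.12, -0.06, -2.77, 0]]}}

```text
time_s: 41.45
eef_pos: [0.6466, -0.2428, 0.0239]
tcp_rot: [3.137, 0.002, 1.421]
contact_force: [-0.3, 1.0, 6.0]
width: 0.0421
```

```bash
python3 d.py 521.5 -175 110 82.9
```

```text
t41.45 [ 646.6 -242.8   23.9] yaw81.42 F [-0.3  1.   6. ] w42.1 q [-0.53  0.83  1.14 -0.    1.17 -0.38]
[521.5, -175.0, 110.0, 82.9] -> [-3.13  1.69  2.15] 0.3
```

Call:
{"fn": "play_rows", "kwargs": {"motion": [[30, 0, 0, 1, 0], [30, 0, 0, 2.3, 0], [30, -0.8, 0, 2.3, 0.3], [30, -1.6, 0.3, 2.3, 0.3], [30, -2.4, 0.8, 2.2, 0.3], [30, -3.13, 1.4, 2.2, 0.3], [30, -3.13, 1.69, 2.2, 0.3], [30, -3.13, 1.69, 2.2, 0.3], [30, -3.13, 1.69, 2.2, 0.3], [30, -3.13, 1.69, 2.2, 0.3]]}}

```text
time_s: 42.28
eef_pos: [0.5215, -0.1755, 0.1096]
tcp_rot: [3.139, 0.001, 1.447]
contact_force: [0.5, -0.9, -2.0]
width: 0.0423
```

```bash
python3 d.py 521.5 -175 74 82.9;  python3 - <<'E'
from h import *
im,m=snap('wrist','w36')
E
```

```text
t42.28 [ 521.5 -175.5  109.6] yaw82.93 F [ 0.5 -0.9 -2. ] w42.3 q [-0.54  0.52  1.5  -0.    1.11 -0.42]
[521.5, -175.0, 74.0, 82.9] -> [-0.    0.01 -0.89] -0.01
```

View pics/w36.png

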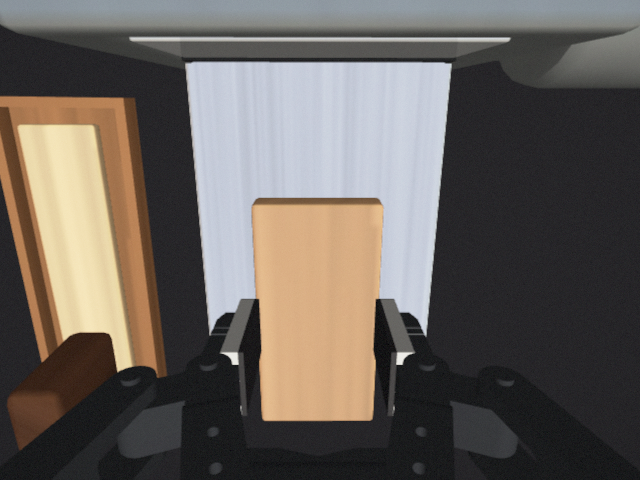

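Call:
{"fn": "play_rows", "kwargs": {"motion": [[30, 0, 0.05, -0.5, 0], [30, 0, 0.05, -0.87, 0], [30, 0, 0.05, -0.87, 0], [30, 0, 0.05, -0.87, 0], [60, 0, 0.05, -0.87, 0], [60, 0, 0.05, -0.87, 0], [60, 0, 0.05, -0.87, 0], [60, 0, 0.05, 0.3, 0], [60, 0, 0.05, 1.5, 0], [60, 0, 0.05, 1.5, 0], [60, 0, 0.05, 1.5, 0]]}}

```text
time_s: 43.25
eef_pos: [0.5215, -0.1732, 0.1727]
tcp_rot: [3.134, 0.003, 1.447]
contact_force: [0.1, 0.7, -1.0]
width: 0.0597
```

```bash
python3 d.py 378 -230.5 135 82.9;  python3 - <<'E'
from h import *
im,m=snap('wrist','w37')
E
```

```text
t43.25 [ 521.5 -173.2  172.7] yaw82.93 F [ 0.1  0.7 -1. ] w59.7 q [-0.54  0.44  1.43 -0.    1.26 -0.41]
[378.0, -230.5, 135.0, 82.9] -> [-3.59 -1.43 -0.94] -0.01
```

View pics/w37.png

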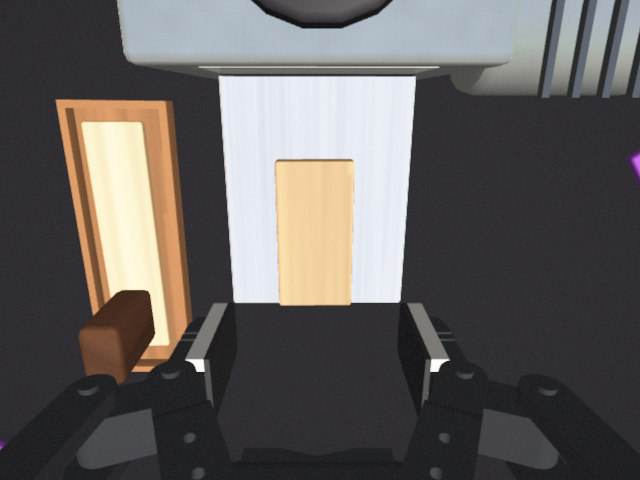

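Call:
{"fn": "play_rows", "kwargs": {"motion": [[60, -1, -0.4, -0.2, 0], [60, -2, -0.8, -0.5, 0], [60, -3, -1.2, -0.9, 0], [60, -3.59, -1.43, -0.94, 0], [60, -3.59, -1.43, -0.94, 0], [60, -3.59, -1.43, -0.94, 0], [60, -3.59, -1.43, -0.94, 0], [60, -3.59, -1.43, -0.94, 0]]}}

```text
time_s: 43.97
eef_pos: [0.3773, -0.2294, 0.1307]
tcp_rot: [3.142, -0.0, 1.448]
contact_force: [-0.9, -0.1, -1.4]
width: 0.0601
```

```bash
python3 d.py 378 -230.7 60 82.8;  python3 - <<'E'
from h import *
im,m=snap('wrist','w38')
E
```

```text
t43.97 [ 377.3 -229.4  130.7] yaw82.98 F [-0.9 -0.1 -1.4] w60.1 q [-0.82  0.33  1.77  0.    1.04 -0.69]
[378.0, -230.7, 60.0, 82.8] -> [ 0.02 -0.03 -1.77] -0.04
```

View pics/w38.png

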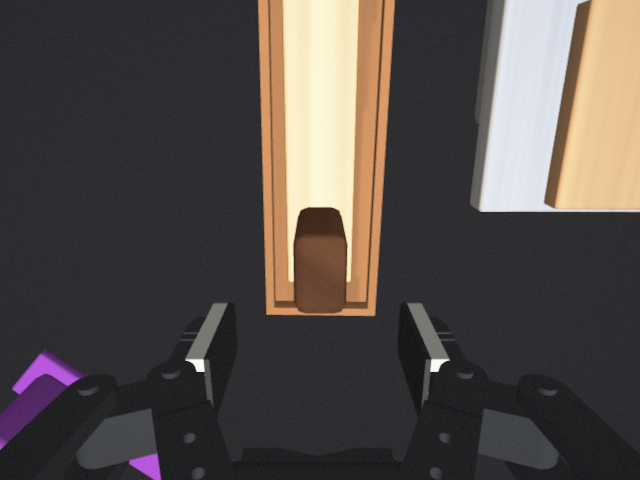

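Call:
{"fn": "play_rows", "kwargs": {"motion": [[60, 0.02, -0.02, -0.9, 0], [60, 0.02, -0.02, -1.6, 0], [60, 0.02, -0.02, -1.78, 0], [60, 0.02, -0.02, -1.78, 0], [60, 0.02, -0.02, -1.78, 0], [10, 0.02, -0.02, -1.78, 0], [10, 0.02, -0.02, -1.78, 0], [10, 0.02, -0.02, -1.78, 0], [10, 0.02, -0.02, -1.78, 0], [10, 0.02, -0.02, -1.78, 0], [10, 0.02, -0.02, -1.78, 0]]}}

```text
time_s: 44.93
eef_pos: [0.3778, -0.2309, 0.0609]
tcp_rot: [3.14, 0.001, 1.447]
contact_force: [1.3, 1.3, 7.2]
width: 0.0257
```

```bash
python3 d.py 496 -381.5 140 82.9 496 -381.5 109 82.9
```

```text
t44.93 [ 377.8 -230.9   60.9] yaw82.92 F [1.3 1.3 7.2] w25.7 q [-0.82  0.45  1.85  0.    0.83 -0.69]
[496.0, -381.5, 140.0, 82.9] -> [ 2.95 -3.77  1.98] -0.0
[496.0, -381.5, 109.0, 82.9] -> [ 2.95 -3.77  1.2 ] -0.0
```

Call:
{"fn": "play_rows", "kwargs": {"motion": [[10, 0, 0, 1, 0], [10, 0, 0, 2, 0], [10, 0.6, -1, 2, 0], [10, 1.5, -2, 2, 0], [10, 2.2, -3, 2, 0], [10, 2.96, -3.77, 2, 0], [10, 2.96, -3.77, 2, 0], [10, 2.96, -3.77, 1.6, 0], [10, 2.96, -3.77, 1.2, 0], [10, 2.96, -3.77, 1.2, 0], [10, 2.96, -3.77, 1.2, 0], [10, 2.96, -3.77, 1.2, 0]]}}

```text
time_s: 45.93
eef_pos: [0.4959, -0.3814, 0.1089]
tcp_rot: [3.141, 0.001, 1.447]
contact_force: [-0.1, -0.9, -1.5]
width: 0.025
```

```bash
python3 d.py 524 -155 107 82.9;python3 - <<'E'
from h import *
im,m=snap('scene','s39')
cv2.imwrite('pics/s39.png',cv2.resize(im[150:330,190:400],None,fx=3,fy=3)[:,:,::-1])
E
```

```text
t45.93 [ 495.9 -381.4  108.9] yaw82.92 F [-0.1 -0.9 -1.5] w25.0 q [-0.84  0.63  1.28 -0.    1.23 -0.72]
[524.0, -155.0, 107.0, 82.9] -> [ 0.7   5.66 -0.05] -0.0
```

View pics/s39.png

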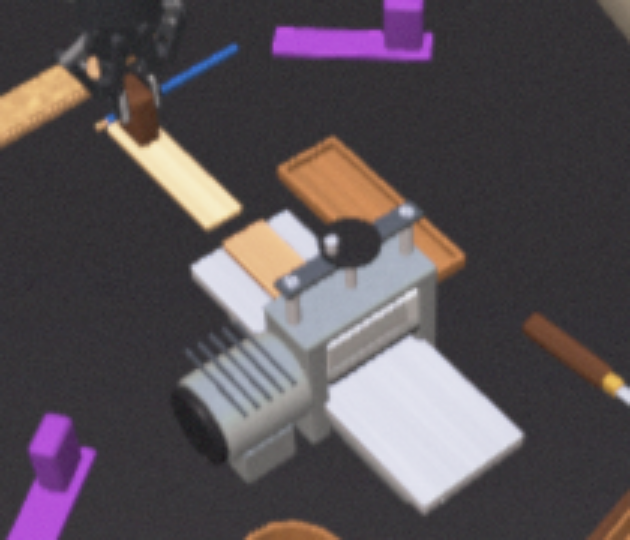

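Call:
{"fn": "play_rows", "kwargs": {"motion": [[10, 0.06, 0.5, 0, 0], [10, 0.12, 1, 0, 0], [10, 0.19, 1.5, -0.04, 0], [10, 0.25, 2, -0.04, 0], [10, 0.31, 2.5, -0.04, 0], [10, 0.37, 3, -0.04, 0], [10, 0.43, 3.5, -0.04, 0], [10, 0.5, 4, -0.04, 0], [10, 0.56, 4.5, -0.04, 0], [10, 0.62, 5, -0.04, 0], [10, 0.68, 5.5, -0.04, 0], [10, 0.71, 5.74, -0.04, 0]]}}

```text
time_s: 46.98
eef_pos: [0.5244, -0.1499, 0.1074]
tcp_rot: [3.14, 0.0, 1.449]
contact_force: [0.0, 0.1, -0.3]
width: 0.025
```

```bash
python3 d.py 496 -381.5 109 82.9 ;python3 - <<'E'
from h import *
im,m=snap('scene','s40')
cv2.imwrite('pics/s40.png',cv2.resize(im[150:330,190:400],None,fx=3,fy=3)[:,:,::-1])
for b in blobs(im,m,cmask(im,(232,180,130),28),.062,250,2500)[1:5]: print(b)
E
```

```text
t46.98 [ 524.4 -149.9  107.4] yaw83.00 F [ 0.   0.1 -0.3] w25.0 q [-0.5   0.52  1.52  0.    1.1  -0.37]
[496.0, -381.5, 109.0, 82.9] -> [-0.71 -5.79  0.04] -0.02
{'px': (529.4716926632004, 455.89745811669553), 'xy': (560.0, 661.9), 'wh': (174.7, 187.4), 'longdeg': 5.8}
{'px': (408.54665649631323, 346.99288075260614), 'xy': (549.6, 283.5), 'wh': (46.1, 92.7), 'longdeg': -85.4}
{'px': (329.2418587632638, 284.882912550311), 'xy': (545.5, 31.1), 'wh': (43.0, 91.9), 'longdeg': 84.0}
{'px': (65.87712895377129, 181.742700729927), 'xy': (807.0, -818.8), 'wh': (38.8, 178.2), 'longdeg': 88.1}
```

View pics/s40.png

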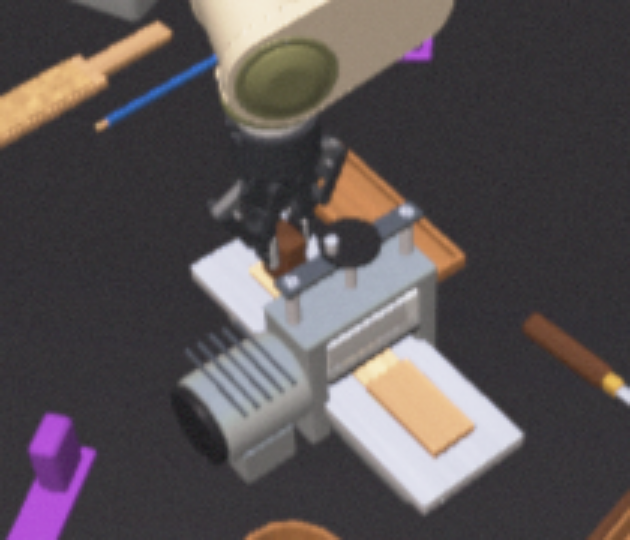

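All three blanks are now through. I'll put the stick back in its tray for good.

Call:
{"fn": "play_rows", "kwargs": {"motion": [[10, -0.12, -1, 0.04, 0], [10, -0.25, -2, 0.04, 0], [10, -0.37, -3, 0.04, 0], [10, -0.5, -4, 0.04, 0], [10, -0.62, -5, 0.04, 0], [10, -0.71, -5.76, 0.04, 0], [10, -0.71, -5.76, 0.85, 0], [10, -0.71, -5.76, 0.85, 0], [10, -0.71, -5.76, 0.85, 0]]}}

```text
time_s: 47.78
eef_pos: [0.4957, -0.3835, 0.1419]
tcp_rot: [3.139, 0.003, 1.446]
contact_force: [-0.2, 0.4, -1.0]
width: 0.0253
```

Call:
{"fn": "play_rows", "kwargs": {"motion": [[10, -0.7, 0.8, 0, 0], [10, -1.5, 1.8, 0, 0], [10, -2.2, 2.8, 0, 0], [10, -2.94, 3.8, 0, 0], [10, -2.94, 3.8, 0, 0], [10, -2.94, 3.8, 0, 0], [10, -2.94, 3.8, -0.9, 0], [10, -2.94, 3.8, -1.2, 0], [10, -2.94, 3.8, -1.2, 0], [10, -2.94, 3.8, -1.2, 0], [10, -2.94, 3.8, -1.2, 0]]}}

```text
time_s: 48.7
eef_pos: [0.3786, -0.2305, 0.0928]
tcp_rot: [3.141, 0.001, 1.447]
contact_force: [0.9, 0.4, -0.8]
width: 0.0255
```

```bash
python3 d.py 378 -230.7 61 82.8
```

```text
t48.70 [ 378.6 -230.5   92.8] yaw82.94 F [ 0.9  0.4 -0.8] w25.5 q [-0.82  0.4   1.81 -0.    0.93 -0.69]
[378.0, -230.7, 61.0, 82.8] -> [-0.01 -0.   -0.8 ] -0.03
```

Call:
{"fn": "play_rows", "kwargs": {"motion": [[10, 0, 0, -0.5, 0], [10, 0, 0, -0.8, 0], [10, 0, 0, -0.8, 0], [10, 0, 0, -0.8, 0], [60, 0, 0, -0.8, 0], [60, 0, 0, -0.8, 0], [60, 0, 0, -0.8, 0], [60, 0, 0, 0.2, 0], [60, 0, 0, 1.2, 0], [60, 0, 0, 1.2, 0]]}}

```text
time_s: 49.53
eef_pos: [0.3801, -0.232, 0.1461]
tcp_rot: [3.133, 0.007, 1.448]
contact_force: [0.5, -1.2, 0.8]
width: 0.0599
```

```bash
python3 d.py 546 33 130 82.8
python3 - <<'E'
from h import *
im,m=snap('wrist','w41')
E
```

```text
t49.53 [ 380.1 -232.   146.1] yaw82.94 F [ 0.5 -1.2  0.8] w59.9 q [-0.82  0.31  1.74 -0.    1.07 -0.69]
[546.0, 33.0, 130.0, 82.8] -> [ 4.15  6.62 -0.4 ] -0.03
```

View pics/w41.png

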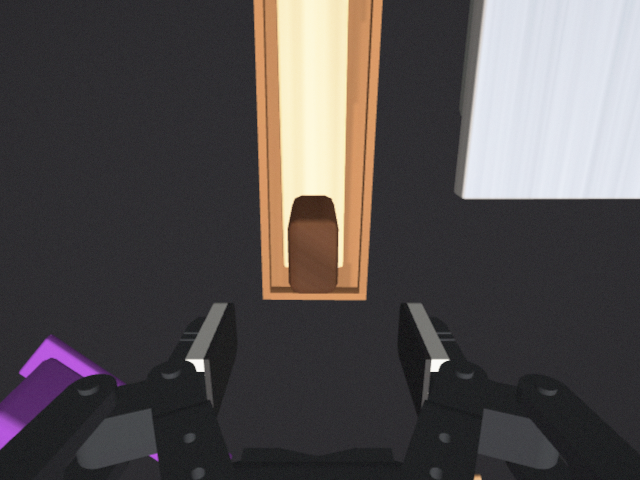

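Call:
{"fn": "play_rows", "kwargs": {"motion": [[60, 0, 1, 1, 0], [60, 0, 2, 1.4, 0], [60, 0, 3, 1.4, 0], [60, 0, 4, 1.4, 0], [60, 0, 5, 1.4, 0], [60, 0, 6, 1.4, 0], [60, 0.5, 6.9, 1.4, 0], [60, 1.4, 6.9, 1.4, 0], [60, 2.3, 6.9, 1.2, 0], [60, 3.2, 6.8, 0.8, 0], [60, 4.15, 6.65, 0, 0], [60, 4.15, 6.65, -0.5, 0]]}}

```text
time_s: 50.58
eef_pos: [0.548, 0.0352, 0.1181]
tcp_rot: [3.139, 0.0, 1.447]
contact_force: [-1.5, -0.7, -0.8]
width: 0.0601
```

Call:
{"fn": "play_rows", "kwargs": {"motion": [[60, 0, 0, 0, 0], [60, 0, 0, 0, 0], [60, 0, 0, 0, 0], [60, 0, 0, 0, 0]]}}

```text
time_s: 50.92
eef_pos: [0.5439, 0.036, 0.1219]
tcp_rot: [3.139, 0.0, 1.447]
contact_force: [0.4, -0.0, 0.2]
width: 0.0602
```

```bash
python3 d.py 546 33 71.5 82.8;  python3 - <<'E'
from h import *
im,m=snap('wrist','w42');m=viewer.camera_model('wrist')
for b in blobs(im,m,cmask(im,(234,192,143),40),0.062,1500,50000): print(b)
E
```

```text
t50.92 [543.9  36.  121.9] yaw82.92 F [ 0.4 -0.   0.2] w60.2 q [-0.15  0.5   1.5   0.    1.14 -0.03]
[546.0, 33.0, 71.5, 82.8] -> [ 0.05 -0.07 -1.26] -0.02
{'px': (321.93224915166985, 266.0399424291132), 'xy': (545.6, 34.6), 'wh': (44.4, 88.9), 'longdeg': 82.8}
```

View pics/w42.png

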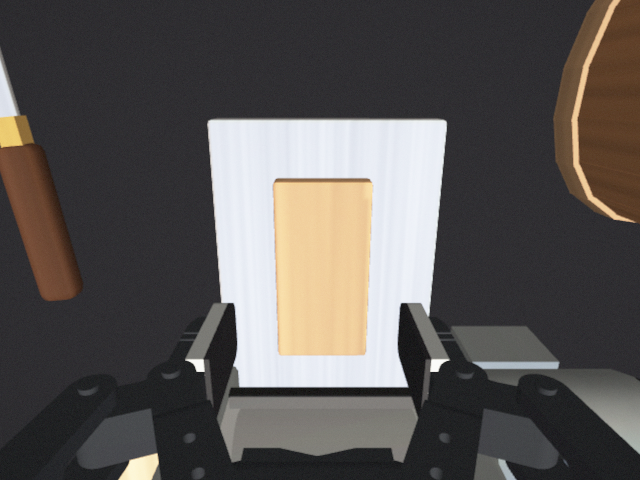

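Same as last time, so I'll use the same numbers.

Call:
{"fn": "play_rows", "kwargs": {"motion": [[60, 0.05, -0.03, -0.6, 0], [60, 0.05, -0.03, -1.1, 0], [60, 0.05, -0.03, -1.25, 0], [60, 0.05, -0.03, -1.25, 0], [60, 0.05, -0.03, -1.25, 0], [60, 0.05, -0.03, -1.25, 0]]}}

```text
time_s: 51.47
eef_pos: [0.5467, 0.0347, 0.0716]
tcp_rot: [3.139, 0.0, 1.447]
contact_force: [0.1, -0.1, -0.3]
width: 0.0602
```

Call:
{"fn": "play_rows", "kwargs": {"motion": [[45, 0, 0, 0, 0], [35, 0, 0, 0, 0], [30, 0, 0, 0, 0], [30, 0, 0, 0, 0], [30, 0, 0, 0, 0], [30, 0, 0, 0, 0], [30, 0, 0, 0, 0], [30, 0, 0, 0, 0]]}}

```text
time_s: 52.13
eef_pos: [0.5466, 0.0347, 0.0717]
tcp_rot: [3.139, 0.0, 1.447]
contact_force: [-2.2, 0.3, 9.3]
width: 0.0425
```

```bash
python3 d.py 535.5 280.5 135 93.9
```

```text
t52.13 [546.6  34.7  71.7] yaw82.92 F [-2.2  0.3  9.3] w42.5 q [-0.15  0.57  1.55  0.    1.02 -0.03]
[535.5, 280.5, 135.0, 93.9] -> [-0.28  6.15  1.58] 2.2
```

Call:
{"fn": "play_rows", "kwargs": {"motion": [[30, 0, 0, 0.5, 0], [30, 0, 0, 1.4, 0], [30, 0, 0.9, 1.55, 0], [30, 0, 1.8, 1.55, 0], [30, -0.05, 2.7, 1.55, 0.5], [30, -0.1, 3.6, 1.55, 1], [30, -0.15, 4.5, 1.55, 1.5], [30, -0.2, 5.4, 1.55, 2], [30, -0.28, 6.14, 1.55, 2.2], [30, -0.28, 6.14, 1.55, 2.2], [30, -0.28, 6.14, 1.55, 2.2], [30, -0.28, 6.14, 1.55, 2.2]]}}

```text
time_s: 53.13
eef_pos: [0.535, 0.2799, 0.1324]
tcp_rot: [3.141, 0.0, 1.639]
contact_force: [1.0, -0.1, -0.9]
width: 0.0426
```

```bash
python3 d.py 535.5 280.5 55 93.9;  python3 - <<'E'
from h import *
im,m=snap('wrist','w43')
E
```

```text
t53.13 [535.  279.9 132.4] yaw93.91 F [ 1.  -0.1 -0.9] w42.6 q [ 0.29  0.57  1.32 -0.    1.25  0.22]
[535.5, 280.5, 55.0, 93.9] -> [ 0.01  0.01 -1.94] -0.0
```

View pics/w43.png

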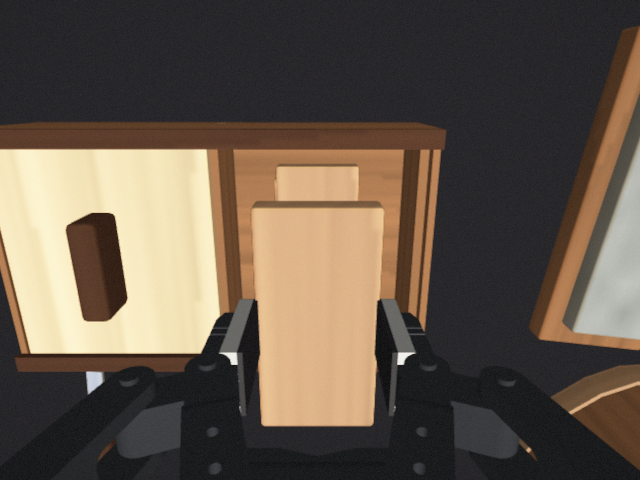

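Call:
{"fn": "play_rows", "kwargs": {"motion": [[30, 0, 0, -0.8, 0], [30, 0, 0, -1.5, 0], [30, 0, 0, -1.85, 0], [30, 0, 0, -1.95, 0], [30, 0, 0, -1.95, 0], [30, 0, 0, -1.95, 0]]}}

```text
time_s: 53.68
eef_pos: [0.5354, 0.2791, 0.0545]
tcp_rot: [3.141, 0.0, 1.637]
contact_force: [0.2, -0.1, -0.2]
width: 0.0428
```

Call:
{"fn": "play_rows", "kwargs": {"motion": [[30, 0, 0, -0.03, 0], [54, 0, 0, -0.03, 0], [54, 0, 0, -0.03, 0], [54, 0, 0, -0.03, 0], [54, 0, 0, -0.03, 0], [54, 0, 0, 0.9, 0], [54, 0, 0, 1.9, 0], [54, 0, 0, 2.5, 0], [54, 0, 0, 2.5, 0], [54, 0, 0, 2.5, 0]]}}

```text
time_s: 54.52
eef_pos: [0.5352, 0.2804, 0.1553]
tcp_rot: [3.139, -0.001, 1.639]
contact_force: [0.2, -0.1, -1.0]
width: 0.0544
```

```bash
python3 d.py 427.5 273.5 130 93.9;  python3 - <<'E'
from h import *
im,m=snap('wrist','w44')
im,m=snap('scene','s44')
cv2.imwrite('pics/s44.png',cv2.resize(im[200:400,260:480],None,fx=3,fy=3)[:,:,::-1])
E
```

```text
t54.52 [535.2 280.4 155.3] yaw93.93 F [ 0.2 -0.1 -1. ] w54.4 q [ 0.29  0.55  1.29 -0.    1.3   0.22]
[427.5, 273.5, 130.0, 93.9] -> [-2.69 -0.17 -0.63] -0.01
```

View pics/w44.png

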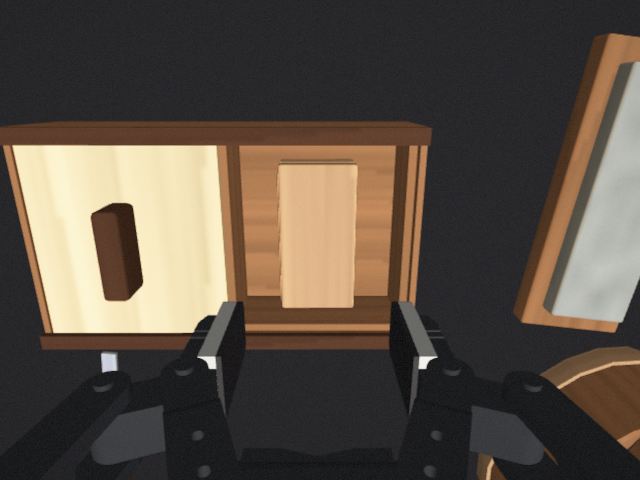

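View pics/s44.png

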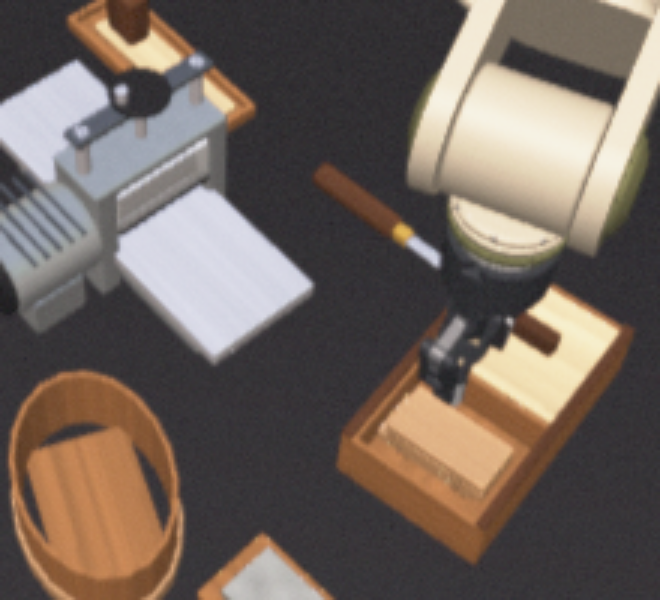

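Call:
{"fn": "play_rows", "kwargs": {"motion": [[54, -0.9, -0.05, 0, 0], [54, -1.8, -0.1, 0, 0], [54, -2.68, -0.16, -0.3, 0], [54, -2.68, -0.16, -0.6, 0], [54, -2.68, -0.16, -0.6, 0], [54, -2.68, -0.16, -0.6, 0], [54, -2.68, -0.16, -0.6, 0], [54, -2.68, -0.16, -0.6, 0]]}}

```text
time_s: 55.28
eef_pos: [0.4288, 0.2739, 0.1303]
tcp_rot: [3.141, -0.0, 1.639]
contact_force: [-0.5, 0.1, 0.0]
width: 0.0539
```

```bash
python3 d.py 428.5 274 83 93.9;  python3 - <<'E'
from h import *
im,m=snap('wrist','w45'); print(proj(viewer.camera_model('wrist'),[.4285,.274,.0785]))
E
```

```text
t55.28 [428.8 273.9 130.3] yaw93.89 F [-0.5  0.1  0. ] w53.9 q [ 0.34  0.43  1.59 -0.    1.11  0.27]
[428.5, 274.0, 83.0, 93.9] -> [-0.01  0.   -1.18] 0.0
[318.46605799 278.64609421]
```

View pics/w45.png

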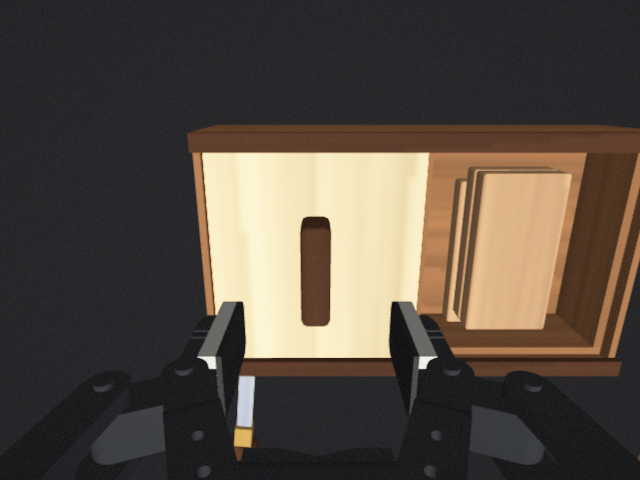

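Call:
{"fn": "play_rows", "kwargs": {"motion": [[50, -0.02, 0, -0.6, 0], [50, -0.02, 0, -1.1, 0], [50, -0.02, 0, -1.18, 0], [50, -0.02, 0, -1.18, 0], [0, -0.02, 0, -1.18, 0], [0, -0.02, 0, -1.18, 0], [0, -0.02, 0, -1.18, 0], [0, -0.02, 0, -1.18, 0], [0, -0.02, 0, -1.18, 0], [0, -0.02, 0, -1.18, 0]]}}

```text
time_s: 56.17
eef_pos: [0.4279, 0.2741, 0.0842]
tcp_rot: [3.138, -0.001, 1.639]
contact_force: [1.5, -0.4, 7.0]
width: 0.0123
```

```bash
python3 d.py 534 281.2 83 93.9
```

```text
t56.17 [427.9 274.1  84.2] yaw93.92 F [ 1.5 -0.4  7. ] w12.3 q [ 0.34  0.5   1.65 -0.    0.99  0.27]
[534.0, 281.2, 83.0, 93.9] -> [ 2.65  0.18 -0.03] -0.0
```

Call:
{"fn": "play_rows", "kwargs": {"motion": [[0, 0.4, 0.03, 0, 0], [0, 0.8, 0.05, 0, 0], [0, 1.2, 0.08, 0, 0], [0, 1.6, 0.11, 0, 0], [0, 2, 0.14, 0, 0], [0, 2.4, 0.16, 0, 0], [0, 2.55, 0.17, 0, 0], [0, 2.6, 0.18, 0, 0], [0, 2.6, 0.18, 0, 0], [0, 2.6, 0.18, 0, 0]]}}

```text
time_s: 57.0
eef_pos: [0.5321, 0.2812, 0.0842]
tcp_rot: [3.138, -0.0, 1.639]
contact_force: [1.4, -0.6, 4.6]
width: 0.0119
```

Call:
{"fn": "play_rows", "kwargs": {"motion": [[0, 0.03, 0, 0, 0], [0, 0.06, 0, 0, 0], [0, 0.1, 0, 0, 0], [0, 0.1, 0, 0, 0]]}}

```text
time_s: 57.33
eef_pos: [0.5353, 0.2814, 0.0842]
tcp_rot: [3.14, -0.001, 1.639]
contact_force: [-0.2, 1.3, 7.7]
width: 0.0122
```

```bash
python3 d.py 534 281.2 83 93.9
```

```text
t57.33 [535.3 281.4  84.2] yaw93.92 F [-0.2  1.3  7.7] w12.2 q [0.29 0.63 1.37 0.   1.14 0.22]
[534.0, 281.2, 83.0, 93.9] -> [-0.03 -0.   -0.03] -0.0
```

Call:
{"fn": "play_rows", "kwargs": {"motion": [[0, 0.04, 0, 0, 0], [0, 0.08, 0, 0, 0], [0, 0.08, 0, 0, 0]]}}

```text
time_s: 57.58
eef_pos: [0.5359, 0.2814, 0.0842]
tcp_rot: [-3.137, -0.0, 1.64]
contact_force: [-12.5, 0.1, 14.2]
width: 0.0122
```

```bash
python3 d.py;  python3 - <<'E'
from h import *
im,m=snap('wrist','w46')
E
```

```text
t57.58 [535.9 281.4  84.2] yaw93.94 F [-12.5   0.1  14.2] w12.2 q [0.29 0.63 1.36 0.   1.15 0.22]
```

View pics/w46.png

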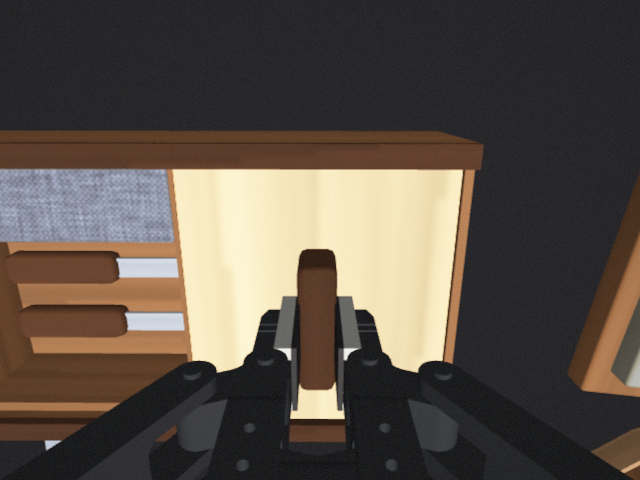

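The cover is against its stop (x force −12.5 N), so it's shut. I'll release, back away and check everything.

Call:
{"fn": "play_rows", "kwargs": {"motion": [[0, -0.04, 0, 0, 0], [50, -0.04, 0, 0, 0], [50, -0.04, 0, 0, 0], [50, -0.04, 0, 0, 0], [50, -0.04, 0, 1, 0], [50, -0.04, 0, 2, 0], [50, -0.04, 0, 3, 0], [50, -1, -1, 3.5, 0], [50, -2, -2, 3.5, 0], [50, -3, -3, 3.5, 0], [50, -3, -3, 3.5, 0], [50, -3, -3, 3.5, 0]]}}

```text
time_s: 58.63
eef_pos: [0.4137, 0.1585, 0.2229]
tcp_rot: [-3.139, 0.001, 1.638]
contact_force: [1.2, 1.5, 0.7]
width: 0.05
```

```bash
python3 d.py;  python3 - <<'E'
from h import *
im,m=snap('wrist','w47'); im,m=snap('scene','s47'); im,m=snap('top','t47')
h=cv2.cvtColor(im,cv2.COLOR_RGB2HSV)
cr=(h[...,0]>14)&(h[...,0]<30)&(h[...,2]>200)&(h[...,1]<130)
for b in blobs(im,m,cr,0.0545,300,5000): print(b)
E
```

```text
t58.63 [413.7 158.5 222.9] yaw93.83 F [1.2 1.5 0.7] w50.0 q [ 0.1   0.22  1.62 -0.    1.31  0.03]
{'px': (266.0507982583454, 449.73730043541366), 'xy': (-31.3, 91.6), 'wh': (53.3, 111.4), 'longdeg': -2.0}
{'px': (111.96260891212347, 454.86397809310427), 'xy': (-36.5, 472.9), 'wh': (125.0, 174.6), 'longdeg': -88.1}
{'px': (199.90155763239875, 406.8333333333333), 'xy': (71.1, 254.7), 'wh': (36.6, 111.2), 'longdeg': -85.4}
{'px': (306.29616724738673, 402.59607691315006), 'xy': (60.9, -19.1), 'wh': (105.2, 215.4), 'longdeg': 72.5}
{'px': (203.4986286609854, 352.2494857478695), 'xy': (204.6, 247.8), 'wh': (107.6, 217.2), 'longdeg': -2.9}
{'px': (587.4510050251256, 302.9149916247906), 'xy': (310.4, -701.2), 'wh': (35.4, 103.9), 'longdeg': 15.0}
{'px': (364.5855341422793, 276.4280275993338), 'xy': (381.2, -173.6), 'wh': (38.4, 164.6), 'longdeg': 83.0}
{'px': (211.6348370487391, 265.5331461002867), 'xy': (400.7, 234.4), 'wh': (144.3, 222.1), 'longdeg': 4.5}
{'px': (513.6939300411522, 230.1851851851852), 'xy': (496.1, -530.0), 'wh': (42.4, 103.4), 'longdeg': -3.1}
{'px': (184.91174014696057, 236.83366733466934), 'xy': (434.2, 277.9), 'wh': (112.7, 308.8), 'longdeg': 1.7}
{'px': (590.9743717756697, 182.10068230986852), 'xy': (617.2, -719.1), 'wh': (112.4, 298.9), 'longdeg': 5.7}
```

View pics/t47.png

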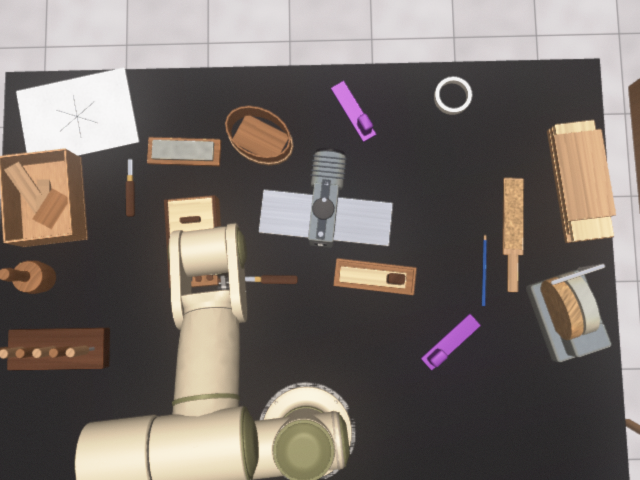

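View pics/s47.png

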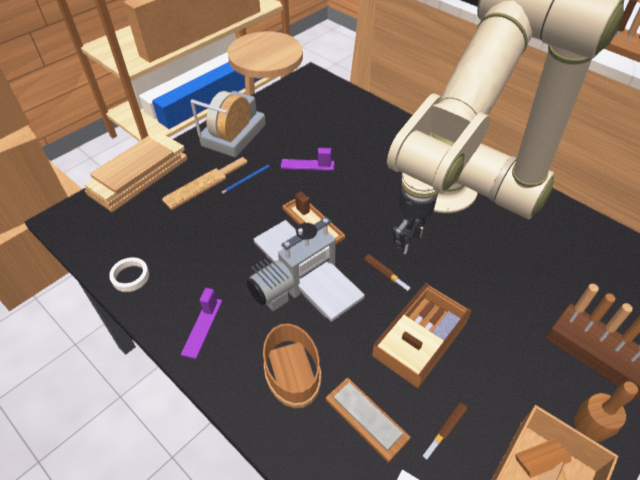

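Run:
```python
from h import *
m=viewer.camera_model('scene'); im=cv2.imread('pics/s47.png')[:,:,::-1]; im0=cv2.imread('pics/s0.png' if 0 else 'pics/scene0.png')[:,:,::-1]
cv2.imwrite('pics/s48.png',cv2.resize(im[280:390,365:475],None,fx=5.4,fy=5.4,interpolation=cv2.INTER_CUBIC)[:,:,::-1])
for f in ('t2','t47'):
    t=cv2.imread('pics/%s.png'%f)[:,:,::-1]; h=cv2.cvtColor(np.ascontiguousarray(t),cv2.COLOR_RGB2HSV)
    mk=((h[...,2]>60)&(h[...,1]>70)).astype(np.uint8); mk[:,:222]=0;mk[:,305:]=0;mk[:95]=0;mk[175:]=0
    c=max(cv2.findContours(mk,0,1)[0],key=cv2.contourArea); print(f,cv2.fitEllipse(c))
d=np.abs(im.astype(int)-im0).max(2); d[:, 440:]=0
n,l,s,c=cv2.connectedComponentsWithStats((d>50).astype(np.uint8))
for i in range(1,n):
    if s[i,4]>15: print(s[i])
h=cv2.cvtColor(np.ascontiguousarray(im),cv2.COLOR_RGB2HSV)
mk=(h[...,0]>14)&(h[...,0]<30)&(h[...,2]>215)&(h[...,1]<110); mk[:280]=0;mk[:,:365]=0;mk[390:]=0;mk[:,475:]=0
for b in blobs(im,m,mk,.0545,300,6000): print(b)
```

```text
t2 ((258.7845764160156, 134.91188049316406), (52.11768341064453, 73.3657455444336), 123.9793701171875)
t47 ((258.75738525390625, 134.91119384765625), (52.12914276123047, 73.48082733154297), 124.10939025878906)
[ 259    0   51   68 1700]
[321   0  33  17 404]
[352   0  28  17 233]
[307   6  15   8  44]
[ 339    8  101  219 7522]
[411 168  25  18 183]
[247 201  32  26 445]
[216 213  24  29 454]
[396 227   7   6  31]
[404 244   4  10  25]
[215 247  32  30 528]
[404 303  36  35 667]
[401 331  22  20 208]
[378 334  50  40 814]
{'px': (410.54941935483873, 343.579440860215), 'xy': (533.5, 279.4), 'wh': (110.2, 112.0), 'longdeg': -86.1}
```

View pics/s48.png

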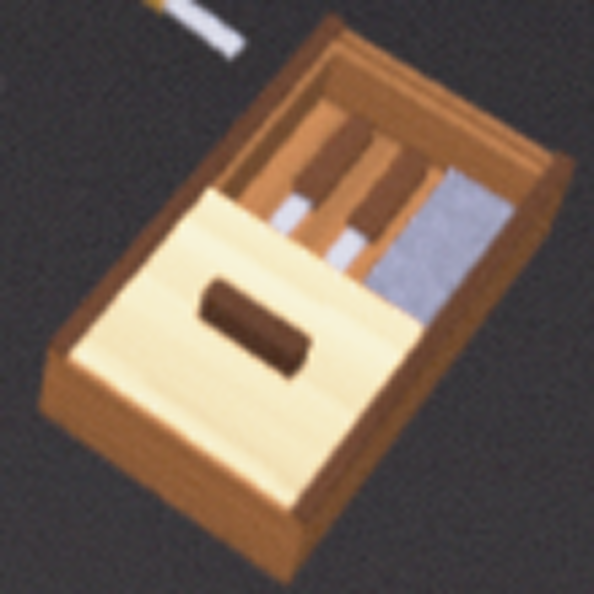

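```bash
python3 -c "
from workcell import r
print(r.hand_in())"
```

```text
the job is handed in; nothing more can be done
None
```

The job is done and handed in at about 59 s of robot time. All three blanks got one finishing pass through the sander with the push stick behind them. They lie stacked flat in the empty bay, the cover is shut over it, and the stick is back flat in its tray.

**One slip:** my first grip on blank 1 at the outfeed was too shallow. It popped out sideways and landed flat on the table, beside the oval box. It had already finished its pass, so I picked it up from there and put it straight in the box. I gripped the other two about 2 mm lower and they held.

**Last checks:**
- **Cover:** it came up against its stop (12.5 N back on the tool). Its centre measures (533.5, 279.4) mm; the calculated shut position is (533.9, 279.7).
- **Blanks:** the stack was seen flat in the bay before I closed the cover.
- **Stick:** its position and direction match the start to within about 1–2 mm.
- **Other things:** the oval box shows no shift between the first and last pictures. The scene picture shows changes only at the arm, the blanks' old places and the cover.

No check failed or disagreed. Only the middle of the first blank's pass was pictured; for the other two I have before and after pictures.

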